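Draw a stuck plug-in module and clamp it in the board holder

TASK

The red-capped plug-in module is stuck in its slot in the radio chassis with only its top edge showing: draw it out and mount it for repair in the sprung-jaw board holder. It must stand upright, contacts down, fully home on both ledges with its ends in the two jaw grooves, one end against the fixed blue jaw and the orange sprung jaw bearing on the other; leave it there on its own. Leave the blue-capped module and the other things on the bench undisturbed.

Things in the scene. Friction and masses are not known exactly. Their poses are not given: they have to be found in the camera images.
- red_module_center (a point): Centre, half-way up, of the module to move: y along its length, z up to its cap. Green board 160 long x 4 thick x 95 high; over the middle 120 of its length a screening can makes it 12 thick, from 12 above the bottom edge to the top; the top 9 is a red cap. Ends: 20 of bare board. 0.18 to 0.29 kg. Either way round will do.
- blue_module_center (a point): The same point of a like module with a blue cap, in the chassis's other slot; it stays there.
- chassis: Grey radio chassis, fixed, 180 (x) x 250 (y) x 95 high; origin under its centre, on the bench. Two slits along y in its flat top, at x = -40 and +40, each 18 wide, 164 long, with end guides and a floor 10 above the bench. A module stands on the floor, its top edge 10 above the chassis top; the red one may be in either slot.
- slot_springs (a point): Top of the chassis at its centre, 95 above the bench. In each slit, 33 mm off centre towards +y, brass springs press on both faces of the module's can: drawing it up takes 12 to 25 N. Let go after up to 48 mm of lift, it stays where it is, so it can be gripped again lower down. At 85 mm of lift its bottom edge is level with this top.
- holder: Board holder, fixed: steel base 110 (x) x 270 (y) x 14 high. Origin on the bench, below the middle of the seat. Two jaws, 34 wide in x and 78 high, face each other along y: fixed blue jaw at the -y end, orange sprung jaw at the +y end, each with an upright groove 8 wide, 10 deep, at x = 0, open above and towards the other jaw, mouth flared to 20 between 66 and 78 above the bench.
- seat (a point): Middle of the seat, in the holder's frame at x = 0, y = 0, 35 above the bench: the height of the ledges at the foot of both grooves, on which the ends of the board's bottom edge rest. Each ledge reaches 20 out from the back of its groove. The fixed groove's back is at y = -80. A seated module's centre is 47.5 above this point. It may be pressed home from above.
- sprung_jaw (a joint): How far the orange jaw is pushed back, towards the holder's +y, in m: 0 at rest, at most 0.022, sprung towards the fixed jaw with 9 N at 0 and 14 N at 0.02: enough to turn a module held only by its top edge in the fingers. At rest the grooves' backs are 150 apart: the 160 board cannot drop in, its end must push this jaw back over 10 mm. Reads 0.010 when the module is seated.
- sprung_back (a point): Back of the sprung jaw's groove at the height of its ledge; moves with the jaw: at y = +70 mm plus the joint value in the holder's frame.
- screwdriver: Loose screwdriver with a red handle, 190 long, lying on the bench between chassis and holder; bystander.
- carton: Yellow carton with red ends, 100 x 50 x 45 high, on the bench between chassis and holder; origin under its centre; bystander.
There are look-alikes about, which are no part of the job. Leave any purple or turquoise look-alike of the part that bears red_module_center alone.

How it is judged:
By the outcome, as a careful person would: the job done as asked, in the order asked, and still so for the second after the job is handed in, with the robot touching nothing.
It also fails if it takes over 67 s, if anything falls off the work surface, if the arm or the gripper's body presses on something with over 40 N, if the wrist force passes 120 N, or if a joint passes its speed limit or range.

ROBOT

A 7-joint arm with a two-finger parallel gripper is mounted at the origin on the work surface. World frame = base frame: x ahead of the robot, y to its left, z up, the work surface at z = 0. Lengths are in m, angles in rad, forces in N, time in s.
With the tool pointing down it reaches from about 0.425 to 0.925 m from the base axis. Payload 6.8 kg.
Tool frame: the origin (TCP) lies midway between the tips of the shut fingers; the grasp point (between the pads) lies 19 mm behind it; z points along the fingers, y is the direction in which the jaws open and shut (so a half turn about z gives the same grasp; the last joint's range is limited). The gripper opens to 88 mm and grips with 3 to 60 N. Pads are 20 mm wide; open, the fingers measure 115 mm over their backs; the gripper's body (75 mm by 178 mm) begins 61 mm behind the grasp point.
Start: joints at [1.218, 0.477, 0.022, 1.555, -0.011, 1.109, -0.083], TCP at [0.164, -0.655, 0.223] pointing down, gripper open.
Joint ranges: [-2.96, 2.96], [-0.34, 2.1], [-1.41, 1.46], [0.24, 2.44], [-1.37, 4.51], [0.17, 1.92], [-2.96, 2.96]. Speed limits (rad/s): [2.39, 2.39, 3.14, 3.14, 3.14, 3.14, 3.14].

INTERFACE

Orientations are given as [roll, pitch, yaw] about the fixed x, y, z axes, in that order (R = Rz(yaw) Ry(pitch) Rx(roll)).
In Python, from bench import arm gives the robot as it stands.
- The arm moves only by the shell command python3 -m creep 'ROWS'. ROWS is a JSON object of lists of equal length, an entry for each row: "linear": the shift along the world's x, y, z in m, a list of three; "twist": the turn, a rotation vector about the world's x, y, z in rad, a list of three; "grip": the opening, from 0 (shut) to 1 (fully open). A call has 1 to 8 rows; each row is the pose to reach, as a shift and turn from the pose commanded when the call began; what a row does not reach only later rows make up. A row lasts 1/10 s, in which the tool goes at most 50 mm and 8.59 degrees, less where a joint would pass 70% of its speed; a pose out of reach is approached as far as the arm can. A call with a gripper value outside its range is refused whole. The fingers move at their own pace and stop on an object; the grip force is fixed at half the most. Time passes only in rows, so rows that repeat a pose let the fingers close. It gives the time, the measured TCP pose, the force and the opening at its end, in the units of the state.
- arm.sense(): the state, without advancing time (a new reading comes with each control period).
- arm.grab_frame(name): name is "side" or "top"; returns a dict with "pixels" (420x560x3 uint8, red, green, blue), "vfov" (degrees; the focal length in pixels is half the picture's height over the tangent of half this angle, whatever the lens; pixels are square), "cx", "cy" (the principal point, pixels), "distortion" ([k1, k2, p1, p2, k3] as OpenCV has them; the pictures are not rectified), "cam_to_world" (4x4, takes a point from camera to world coordinates). Camera axes: x right, y down, z forward; pixel columns grow to the right and rows downward; lengths in m; the calibration is good to about 2 mm. A picture is of the moment at which its call begins. There is no depth.
- arm.close_job(): hands the job in, once; it reports no verdict.
The state is a dict: "clock": time; "joint_pos": joint angles; "joint_velocities": joint speeds; "effort": joint torques, N m; "tool_pos": TCP position; "tool_rot": TCP orientation; "ft_force": force on the tool from outside, world axes, zero at the start; "torque": the same for the moment, N m; "gripper_width": finger opening in m.
Only numpy, scipy, OpenCV 4.12 (cv2) and the standard library are available. Lean on these libraries where they do the work, as an engineer would, in place of code of your own. Each camera call takes 0.05 s, during which the arm holds its last target.

## Working session

There is one attempt and no reset: what is moved stays moved. The work goes in short steps, Python scripts to look and compute and a shell command to move; the robot and the scene stay as the last step left them, time stands still between calls to the robot, and variables do not carry over. Pictures are saved under pics/ and viewed, and the job is handed in when it is done.

```bash
ls; mkdir -p pics; python3 - <<'E'
from bench import arm
import cv2,numpy as np,json
print(arm.sense())
for n in ("side","top"):
    f=arm.grab_frame(n)
    cv2.imwrite(f"pics/{n}0.png",f["pixels"][:,:,::-1])
    np.savez(f"{n}0.npz",**{k:np.array(v) for k,v in f.items()})
    print(n,f["vfov"],f["cx"],f["cy"],f["distortion"],np.round(f["cam_to_world"],4).tolist())
E
```

```text
pics
{'clock': 0.0, 'joint_pos': array([ 1.21789473,  0.47778161,  0.02236543,  1.55642684, -0.01147195,
        1.10927242, -0.08309521]), 'joint_velocities': array([-0.00011406, -0.00053057, -0.00052066, -0.00216606,  0.00087218,
       -0.00197966,  0.00071871]), 'effort': array([-9.66512562e-04, -5.82844520e+01,  1.53489724e+00, -2.72599053e+01,
       -5.41491550e-02,  1.68523681e-02,  1.83736188e-04]), 'tool_pos': array([ 0.16341685, -0.65431846,  0.22170501]), 'tool_rot': array([-3.13984075e+00,  1.66518862e-04,  2.44818065e-01]), 'ft_force': array([-0.00561207, -0.51137066, -0.59555269]), 'torque': array([ 0.0392463 ,  0.01354157, -0.02343124]), 'gripper_width': 0.08805823275105389}
side 46.43292517217668 277.5474961810225 204.06048981325466 [-0.00857768  0.          0.          0.          0.        ] [[-0.997, -0.0406, 0.0662, 0.4445], [-0.0776, 0.5177, -0.852, 0.9986], [0.0003, -0.8546, -0.5193, 0.6204], [0.0, 0.0, 0.0, 1.0]]
top 52.68180679518275 279.50790588502184 214.62375065796297 [-0.07352213  0.          0.          0.          0.        ] [[-0.0002, -0.9928, 0.1202, 0.417], [-0.9994, -0.004, -0.0341, 0.1388], [0.0343, -0.1201, -0.9922, 1.019], [0.0, 0.0, 0.0, 1.0]]
```

View pics/side0.png

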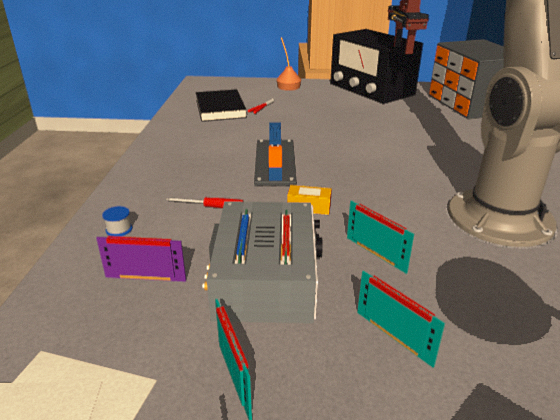

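View pics/top0.png

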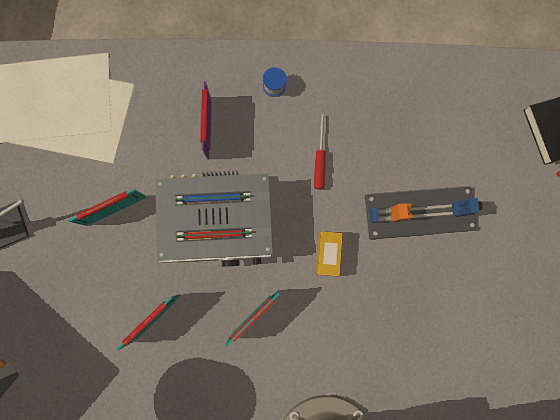

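```bash
cat > h.py <<'E'
import cv2,numpy as np
from scipy.spatial.transform import Rotation as R
def load(fn):
    d=np.load(fn); return {k:d[k] for k in d.files}
def snap(name,tag):
    from bench import arm
    f=arm.grab_frame(name)
    cv2.imwrite(f"pics/{tag}.png",f["pixels"][:,:,::-1])
    np.savez(f"{tag}.npz",**{k:np.array(v) for k,v in f.items()})
    return {k:np.array(v) for k,v in f.items()}
def K(f):
    fl=f["pixels"].shape[0]/2/np.tan(np.radians(float(f["vfov"]))/2)
    return np.array([[fl,0,float(f["cx"])],[0,fl,float(f["cy"])],[0,0,1]])
def rays(f,px):
    px=np.array(px,float).reshape(-1,1,2)
    u=cv2.undistortPoints(px,K(f),np.array(f["distortion"],float)).reshape(-1,2)
    d=np.c_[u,np.ones(len(u))]@f["cam_to_world"][:3,:3].T
    return f["cam_to_world"][:3,3],d
def plane(f,px,z):
    o,d=rays(f,px); return o+d*((z-o[2])/d[:,2])[:,None]
def tri(f1,p1,f2,p2):
    o1,d1=rays(f1,[p1]);o2,d2=rays(f2,[p2])
    A=np.c_[d1[0],-d2[0]]; s=np.linalg.lstsq(A,o2-o1,rcond=None)[0]
    a=o1+s[0]*d1[0];b=o2+s[1]*d2[0]
    return (a+b)/2,np.linalg.norm(a-b)
def proj(f,P):
    T=np.linalg.inv(f["cam_to_world"]); P=np.array(P,float).reshape(-1,3)
    return cv2.projectPoints(P,cv2.Rodrigues(T[:3,:3])[0],T[:3,3],K(f),np.array(f["distortion"],float))[0].reshape(-1,2)
def crop(f,x0,y0,x1,y1,s,fn):
    im=cv2.resize(f["pixels"][y0:y1,x0:x1,::-1],None,fx=s,fy=s,interpolation=cv2.INTER_CUBIC)
    cv2.imwrite("pics/"+fn,im)
E
python3 - <<'E'
from h import *
t=load("top0.npz");s=load("side0.npz")
crop(t,145,165,285,270,5,"t_ch.png")
crop(t,355,175,505,250,5,"t_ho.png")
crop(s,195,190,335,325,4,"s_ch.png")
crop(s,245,115,305,190,7,"s_ho.png")
E
```

```text
(no output)
```

View pics/t_ch.png

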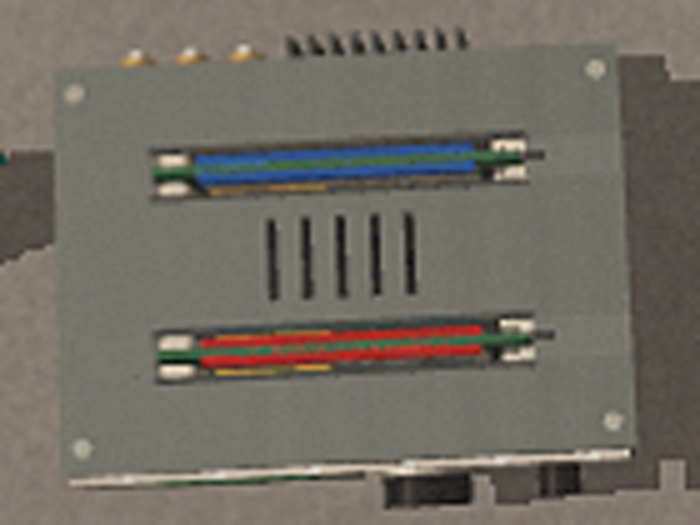

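View pics/t_ho.png

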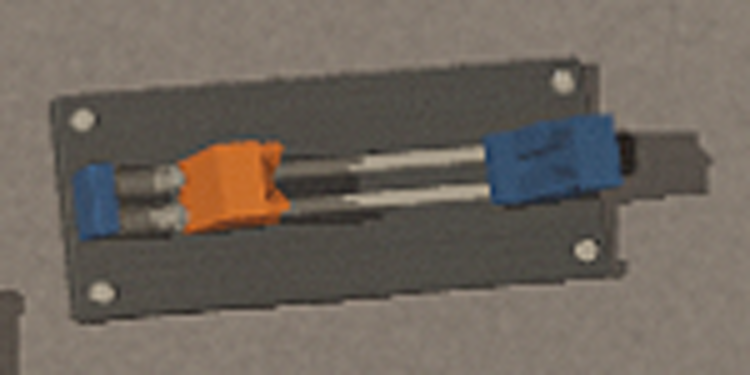

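View pics/s_ch.png

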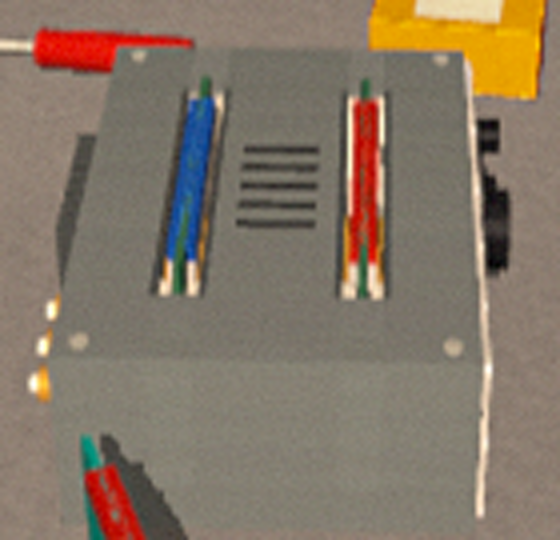

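View pics/s_ho.png

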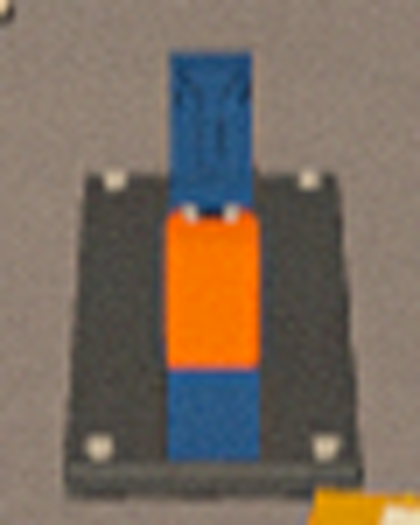

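```bash
python3 - <<'E'
from h import *
t=load("top0.npz");s=load("side0.npz")
def blobs(f,roi,lo,hi):
    x0,y0,x1,y1=roi; hsv=cv2.cvtColor(f["pixels"][y0:y1,x0:x1],cv2.COLOR_RGB2HSV)
    m=cv2.inRange(hsv,np.array(lo),np.array(hi)); n,l,st,c=cv2.connectedComponentsWithStats(m)
    return [(st[i,4],np.round(c[i]+[x0,y0],2)) for i in range(1,n) if st[i,4]>=3]
T=lambda p:(np.array(p)+.5)/5-.5+[145,165]
H=lambda p:(np.array(p)+.5)/5-.5+[355,175]
S=lambda p:(np.array(p)+.5)/4-.5+[195,190]
G=lambda p:(np.array(p)+.5)/7-.5+[245,115]
print("chassis screws ++,+-,--,-+")
P=[]
for a,b in [((74,93),(79,341)),((595,68),(139,55)),((614,421),(440,60)),((82,449),(453,347))]:
    p,e=tri(t,T(a),s,S(b)); print(np.round(p,4),round(e,4)); P.append(plane(t,[T(a)],.096)[0])
P=np.array(P);print(P.round(4),"mean",P.mean(0).round(4)); 
v=P[0]+P[3]-P[1]-P[2]; print("yaw",np.degrees(np.arctan2(-v[0],v[1])))
v=P[0]+P[1]-P[2]-P[3]; print("yaw",np.degrees(np.arctan2(v[1],v[0])))
print("holder screws ++,+-,--,-+")
P=[];Q=[]
for a,b in [((83,120),(98,447)),((563,82),(115,179)),((587,250),(309,179)),((102,292),(326,446))]:
    p,e=tri(t,H(a),s,G(b)); print(np.round(p,4),round(e,4)); P.append(plane(t,[H(a)],.015)[0]);Q.append(plane(s,[G(b)],.015)[0])
for P in (np.array(P),np.array(Q)):
    print(P.round(4),"mean",P.mean(0).round(4)); 
    v=P[0]+P[3]-P[1]-P[2]; print("yaw",np.degrees(np.arctan2(-v[0],v[1])),np.linalg.norm(v)/2)
    v=P[0]+P[1]-P[2]-P[3]; print("yaw",np.degrees(np.arctan2(v[1],v[0])),np.linalg.norm(v)/2)
# red cap
def capmask(f,roi):
    x0,y0,x1,y1=roi; a=f["pixels"][y0:y1,x0:x1].astype(int)
    m=((a[...,0]>120)&(a[...,1]<70)&(a[...,2]<70)).astype(np.uint8)
    m=cv2.morphologyEx(m,cv2.MORPH_CLOSE,np.ones((5,5)))
    y,x=np.nonzero(m); pts=np.c_[x+x0,y+y0].astype(np.float32)
    r=cv2.minAreaRect(pts); print(len(pts),r); return pts.mean(0),cv2.boxPoints(r)
ct,bt=capmask(t,(150,222,280,248)); cs,bs=capmask(s,(270,205,305,262))
print(tri(t,ct,s,cs)); print(bt,bs)
print(plane(t,bt,.105).round(4)); print(plane(t,[ct],.105),plane(s,[cs],.105))
# jaws: fixed/orange top face corners
E
```

```text
chassis screws ++,+-,--,-+
[0.5982 0.3724 0.0954] 0.0011
[0.6105 0.1424 0.0954] 0.0009
[0.4548 0.1334 0.0944] 0.0016
[0.4422 0.3637 0.0952] 0.002
[[0.5976 0.3722 0.096 ]
 [0.6099 0.1424 0.096 ]
 [0.454  0.1335 0.096 ]
 [0.4412 0.3635 0.096 ]] mean [0.5257 0.2529 0.096 ]
yaw 3.131931570089384
yaw 3.227658511235536
holder screws ++,+-,--,-+
[ 0.5797 -0.1179  0.0155] 0.0022
[ 0.5998 -0.3605  0.016 ] 0.0011
[ 0.5163 -0.3684  0.0155] 0.001
[ 0.4957 -0.1249  0.0158] 0.0013
[[ 0.5786 -0.118   0.015 ]
 [ 0.5994 -0.361   0.015 ]
 [ 0.5158 -0.3686  0.015 ]
 [ 0.4951 -0.1251  0.015 ]] mean [ 0.5472 -0.2432  0.015 ]
yaw 4.8816217306983125 0.24416083996849539
yaw 5.033894532137262 0.08389897478144177
[[ 0.5809 -0.119   0.015 ]
 [ 0.6007 -0.363   0.015 ]
 [ 0.5169 -0.3695  0.015 ]
 [ 0.4964 -0.1265  0.015 ]] mean [ 0.5487 -0.2445  0.015 ]
yaw 4.725136197080442 0.24433590162104385
yaw 4.759100086475077 0.08447996242492009
311 ((212.5137176513672, 233.77430725097656), (5.6928887367248535, 55.280948638916016), 87.1375961303711)
227 ((285.5, 234.5), (39.0, 7.0), 90.0)
(array([0.4866763 , 0.25183595, 0.09627885]), np.float64(0.0009277283616910367))
[[184.76558 232.3117 ]
 [239.97755 229.55112]
 [240.26186 235.23691]
 [185.04988 237.9975 ]] [[282. 215.]
 [289. 215.]
 [289. 254.]
 [282. 254.]]
[[0.4886 0.3115 0.105 ]
 [0.4949 0.1928 0.105 ]
 [0.4827 0.1921 0.105 ]
 [0.4763 0.3106 0.105 ]]
[[0.48555716 0.25076175 0.105     ]] [[0.48643218 0.26421409 0.105     ]]
```

```bash
python3 - <<'E'
from h import *
t=load("top0.npz")
for n,(x0,y0,x1,y1) in {"b":(448,192,490,222),"o":(366,197,416,227)}.items():
    c=t["pixels"][y0:y1,x0:x1,::-1].astype(float)
    c=np.clip(c*1.6,0,255).astype(np.uint8)
    im=cv2.resize(c,None,fx=14,fy=14,interpolation=cv2.INTER_NEAREST)
    for i in range(0,x1-x0,5): cv2.putText(im,str(x0+i),(i*14,10),0,.35,(255,255,255),1); cv2.line(im,(i*14,12),(i*14,18),(255,255,255),1)
    for i in range(0,y1-y0,5): cv2.putText(im,str(y0+i),(0,i*14+10),0,.35,(255,255,255),1)
    cv2.imwrite(f"pics/z{n}.png",im)
E
```

```text
(no output)
```

View pics/zb.png

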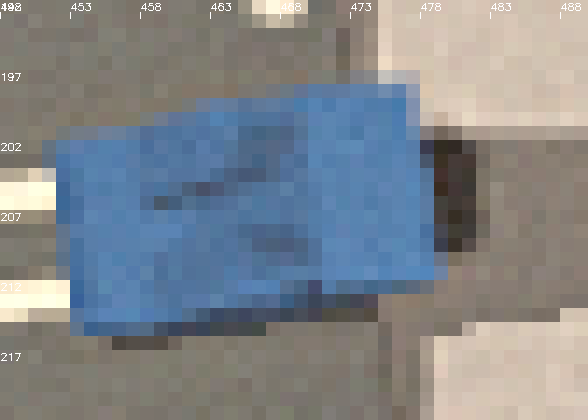

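View pics/zo.png

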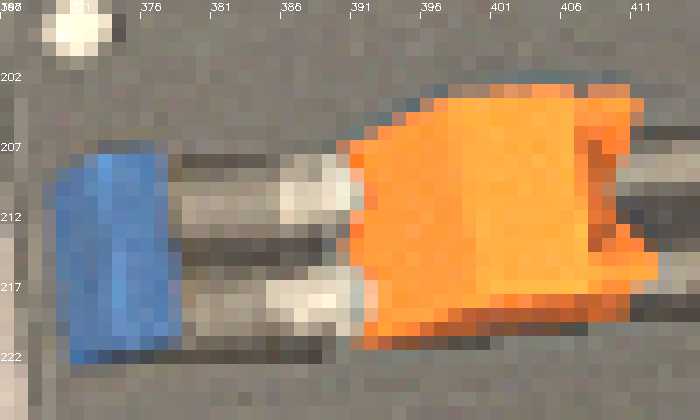

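```bash
python3 - <<'E'
from h import *
t=load("top0.npz");s=load("side0.npz")
yaw=np.radians(4.88); c=np.array([.5472,-.2432]); ex=np.array([np.cos(yaw),np.sin(yaw)]); ey=np.array([-np.sin(yaw),np.cos(yaw)])
def loc(p): return np.round([(p[:2]-c)@ex*1e3,(p[:2]-c)@ey*1e3],1)
for n,px,z in [("or face+x",(411.6,202.7),.078),("or face-x",(412.6,216.6),.078),("or back",(398.7,204),.078),("or back-",(399.5,217),.078),
 ("bl back+",(477,197.3),.078),("bl back-",(479,211),.078),("bl ledge+",(451.7,201.7),.035),("bl ledge-",(453,215),.035),
 ("bl topfront+",(469.5,198.5),.078),("bl topfront-",(470.5,212.5),.078)]:
    p=plane(t,[px],z)[0]; print(n,p.round(4),loc(p))
# side view: blue jaw top corners & edges
G=lambda p:(np.array(p)+.5)/7-.5+[245,115]
for n,px,z in [("fix top back +x",G((170,52)),.078),("fix top back -x",G((254,52)),.078),("or top +x",G((166,210)),.078),("or top -x",G((260,210)),.078),
   ("base near+",G((65,462)),.014),("base near-",G((362,462)),.014),("base far+",G((85,175)),.014),("base far-",G((340,175)),.014)]:
    p=plane(s,[px],z)[0]; print(n,p.round(4),loc(p))
E
```

```text
or face+x [ 0.5596 -0.1955  0.078 ] [16.5 46.5]
or face-x [ 0.5277 -0.1966  0.078 ] [-15.5  48.1]
or back [ 0.5565 -0.1652  0.078 ] [15.9 76.9]
or back- [ 0.5266 -0.166   0.078 ] [-13.9  78.6]
bl back+ [ 0.5734 -0.3526  0.078 ] [  16.8 -111.3]
bl back- [ 0.5413 -0.3556  0.078 ] [ -15.5 -111.5]
bl ledge+ [ 0.5692 -0.3104  0.035 ] [ 16.3 -68.8]
bl ledge- [ 0.537 -0.312  0.035] [-16.1 -67.7]
bl topfront+ [ 0.5704 -0.3342  0.078 ] [ 15.4 -92.6]
bl topfront- [ 0.5377 -0.3347  0.078 ] [-17.3 -90.4]
fix top back +x [ 0.5753 -0.3536  0.078 ] [  18.6 -112.4]
fix top back -x [ 0.5401 -0.3563  0.078 ] [ -16.7 -112.1]
or top +x [ 0.562 -0.194  0.078] [18.9 47.8]
or top -x [ 0.5263 -0.1968  0.078 ] [-16.9  48. ]
base near+ [ 0.592  -0.1083  0.014 ] [ 56.1 130.6]
base near- [ 0.4825 -0.1169  0.014 ] [-53.7 131.4]
base far+ [ 0.6144 -0.3684  0.014 ] [  56.3 -130.5]
base far- [ 0.5038 -0.3771  0.014 ] [ -54.7 -129.7]
```

Candidates (top view) that could be mistaken for the target: the red‑capped green module in the chassis slot (214,235), three turquoise look‑alikes with red caps (108,206), (147,320), (252,318), the purple look‑alike with a red cap (205,120), and the red screwdriver handle (320,170). By the description it is the one in the chassis at (214,235). The close crop shows it as a red cap with a green board edge in the slit nearer the robot, with the blue-capped module in the other slit. Two views put it at about (0.486, 0.251), yaw 3.1°, which agrees with the chassis slot and the cap length (119 mm).

```bash
python3 -m creep '{"linear":[[0.03,0.025,0.01],[0.06,0.05,0.02],[0.095,0.075,0.03],[0.13,0.1,0.04],[0.16,0.125,0.05],[0.19,0.15,0.06],[0.225,0.18,0.07],[0.256,0.205,0.08]],"twist":[[0,0,0.12],[0,0,0.24],[0,0,0.36],[0,0,0.48],[0,0,0.6],[0,0,0.72],[0,0,0.84],[0,0,0.96]],"grip":[0.5,0.5,0.5,0.5,0.5,0.5,0.5,0.5]}'; python3 -c "
from bench import arm
s=arm.sense();print(s['joint_pos'].round(3))"
```

```text
clock: 0.9
tool_pos: [0.421, -0.4479, 0.3028]
tool_rot: [-3.141, -0.001, 1.211]
ft_force: [-0.1, -0.8, -0.0]
gripper_width: 0.0439
[ 0.927  0.332 -0.276  1.593  0.094  1.23   0.273]
```

```bash
python3 -m creep '{"linear":[[0.005,0.045,0],[0.01,0.09,0],[0.015,0.135,0],[0.02,0.18,0],[0.025,0.225,0],[0.03,0.27,0],[0.035,0.315,0],[0.04,0.36,0]],"twist":[[0,0,0.055],[0,0,0.11],[0,0,0.165],[0,0,0.22],[0,0,0.275],[0,0,0.33],[0,0,0.385],[0,0,0.414]],"grip":[0.5,0.5,0.5,0.5,0.5,0.5,0.5,0.5]}'; python3 -c "
from bench import arm
s=arm.sense();print(s['joint_pos'].round(3))"
python3 -m creep '{"linear":[[0.003,0.045,0],[0.006,0.09,0],[0.009,0.135,0],[0.012,0.18,0],[0.015,0.225,0],[0.018,0.27,0],[0.022,0.31,-0.01],[0.025,0.339,-0.03]],"twist":[[0,0,0],[0,0,0],[0,0,0],[0,0,0],[0,0,0],[0,0,0],[0,0,0],[0,0,0]],"grip":[0.5,0.5,0.5,0.5,0.5,0.5,0.5,0.5]}'; python3 -c "
from bench import arm
s=arm.sense();print(s['joint_pos'].round(3))"
```

```text
clock: 1.7
tool_pos: [0.4592, -0.0882, 0.3025]
tool_rot: [-3.141, 0.0, 1.62]
ft_force: [0.3, -0.6, 0.6]
gripper_width: 0.044
[ 0.597  0.096 -0.573  1.896  0.057  1.165  0.054]
clock: 2.5
tool_pos: [0.4848, 0.2526, 0.2734]
tool_rot: [3.139, -0.002, 1.621]
ft_force: [0.2, -0.7, -0.1]
gripper_width: 0.0441
[ 0.058  0.314 -0.799  1.764  0.243  1.162 -0.763]
```

```bash
python3 - <<'E'
from h import *
t=load("top0.npz");s=load("side0.npz")
def cap(f,roi):
    x0,y0,x1,y1=roi; a=f["pixels"][y0:y1,x0:x1].astype(int)
    m=((a[...,0]>90)&(a[...,0]>2*a[...,1])&(a[...,0]>2*a[...,2])).astype(np.uint8)
    m=cv2.morphologyEx(m,cv2.MORPH_CLOSE,np.ones((7,7)))
    y,x=np.nonzero(m); p=np.c_[x+x0,y+y0]
    return p
pt=cap(t,(150,222,280,248)); ps=cap(s,(270,200,305,275))
# end rows: +y end in top = left columns, in side = bottom rows
te=[pt[pt[:,0]==pt[:,0].min()].mean(0),pt[pt[:,0]==pt[:,0].max()].mean(0)]
se=[ps[ps[:,1]==ps[:,1].max()].mean(0),ps[ps[:,1]==ps[:,1].min()].mean(0)]
print(te,se)
for a,b in zip(te,se): print(tri(t,a,s,b), plane(t,[a],.105),plane(s,[b],.105))
im=s["pixels"].copy(); im[ps[:,1],ps[:,0]]=[255,255,255]
s["pixels"]=im; crop(s,260,195,320,280,7,"capm.png")
E
python3 -c "
from h import *
f=snap('side','side1');crop(f,180,90,360,290,4,'side1c.png')"
```

```text
[array([185., 235.]), array([241., 230.])] [array([285.5, 255. ]), array([286., 215.])]
(array([0.48351776, 0.31218769, 0.09813662]), np.float64(0.0005357979461491758)) [[0.48275555 0.31089143 0.105     ]] [[0.48327016 0.32118327 0.105     ]]
(array([0.49234451, 0.19064134, 0.10379125]), np.float64(0.003455009886115553)) [[0.49397634 0.19058649 0.105     ]] [[0.49050228 0.19275288 0.105     ]]
```

View pics/side1c.png

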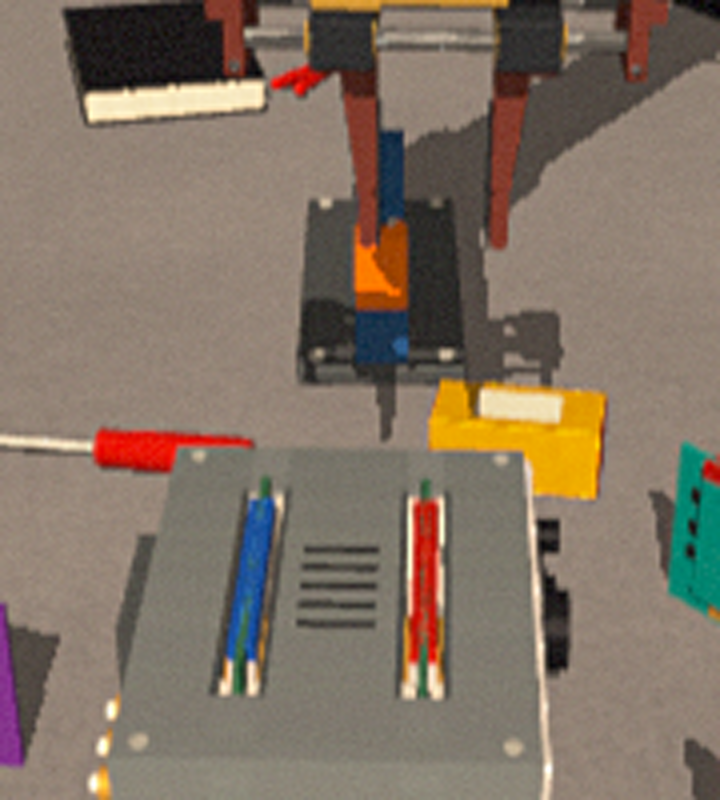

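```bash
python3 -m creep '{"linear":[[0,0.02,-0.04],[0,0.031,-0.08],[0,0.031,-0.115],[0,0.031,-0.145],[0,0.031,-0.158],[0,0.031,-0.158]],"twist":[[0,0,0],[0,0,0],[0,0,0],[0,0,0],[0,0,0],[0,0,0.003]],"grip":[0.5,0.5,0.5,0.5,0.5,0.5]}'; python3 -c "
from h import *
f=snap('side','side2');crop(f,180,130,330,290,5,'side2c.png')
f=snap('top','top2');crop(f,145,165,285,270,5,'top2c.png')"
```

```text
clock: 3.15
tool_pos: [0.4836, 0.2791, 0.1131]
tool_rot: [-3.138, 0.002, 1.622]
ft_force: [-0.5, -0.0, 0.6]
gripper_width: 0.044
```

View pics/side2c.png

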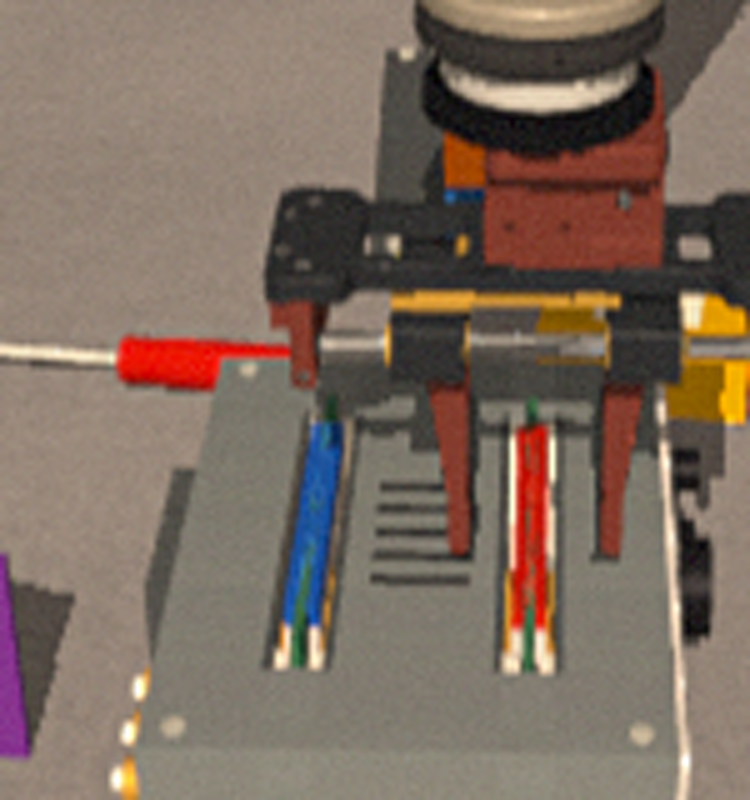

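View pics/top2c.png

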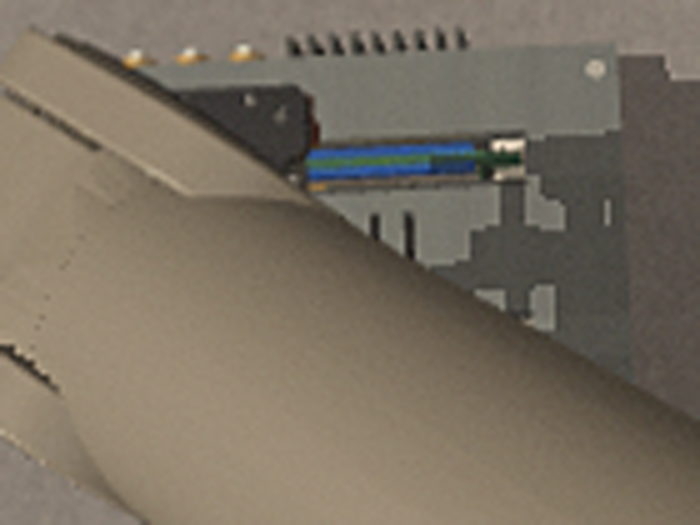

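```bash
python3 -m creep '{"linear":[[0,0.003,-0.008],[0,0.004,-0.0155],[0,0.004,-0.0155],[0,0.004,-0.0155],[0,0.004,-0.0155],[0,0.004,-0.0155],[0,0.004,-0.0155]],"twist":[[0,0,0],[0,0,0],[0,0,0],[0,0,0],[0,0,0],[0,0,0],[0,0,0]],"grip":[0.5,0.5,0,0,0,0,0]}'
```

```text
clock: 3.95
tool_pos: [0.4849, 0.2842, 0.0994]
tool_rot: [3.141, -0.0, 1.622]
ft_force: [0.5, -0.5, 1.5]
gripper_width: 0.0115
```

```bash
python3 -m creep '{"linear":[[0,0,0.003],[0,0,0.006],[0,0,0.01],[0,0,0.015],[0,0,0.02]],"twist":[[0,0,0],[0,0,0],[0,0,0],[0,0,0],[0,0,0]],"grip":[0,0,0,0,0]}'; python3 -c "
from h import *
f=snap('side','side3');crop(f,180,130,330,290,5,'side3c.png')"
```

```text
clock: 4.45
tool_pos: [0.4843, 0.2833, 0.119]
tool_rot: [-3.141, 0.001, 1.621]
ft_force: [2.7, -0.9, -14.5]
gripper_width: 0.0116
```

View pics/side3c.png

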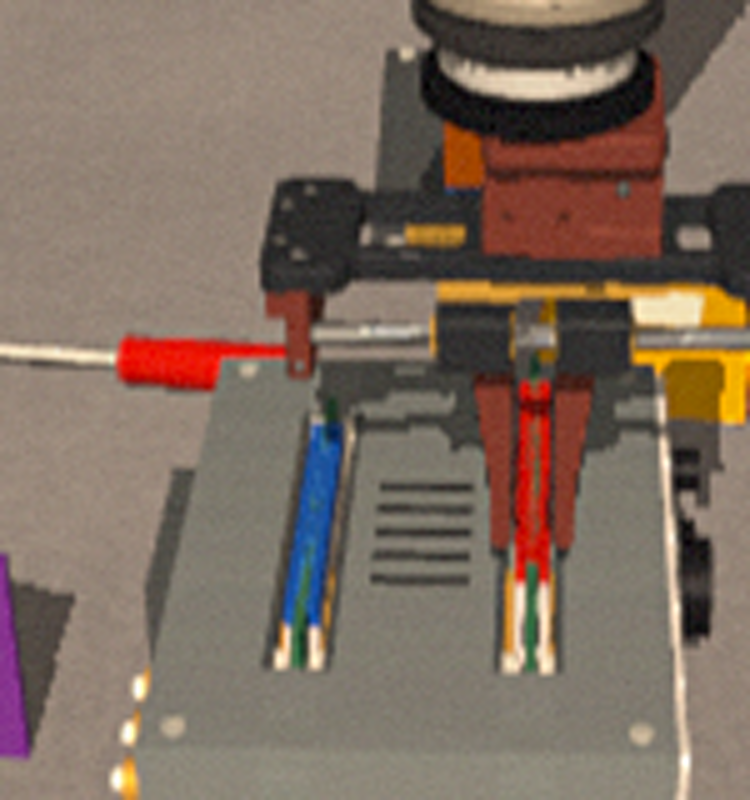

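The red cap has risen with the fingers (its near end went from about row 630 to 575), at 14.5 N of draw. Lifting on to about 43 mm.

```bash
python3 -m creep '{"linear":[[0,0,0.005],[0,0,0.011],[0,0,0.017],[0,0,0.022],[0,0,0.025],[0,0,0.025]],"twist":[[0,0,0],[0,0,0],[0,0,0],[0,0,0],[0,0,0],[0,0,0]],"grip":[0,0,0,0,0,0]}'; python3 -m creep '{"linear":[[0,0,0],[0,0,0],[0,0,0]],"twist":[[0,0,0],[0,0,0],[0,0,0]],"grip":[0.35,0.35,0.35]}';  python3 -c "
from h import *
f=snap('side','side4');crop(f,180,130,330,290,5,'side4c.png')"
```

```text
clock: 5.1
tool_pos: [0.4848, 0.2844, 0.1451]
tool_rot: [3.141, -0.0, 1.622]
ft_force: [0.3, -1.6, -7.3]
gripper_width: 0.0115
clock: 5.4
tool_pos: [0.4852, 0.2852, 0.1453]
tool_rot: [3.14, -0.001, 1.622]
ft_force: [-0.7, 0.3, 0.1]
gripper_width: 0.0296
```

View pics/side4c.png

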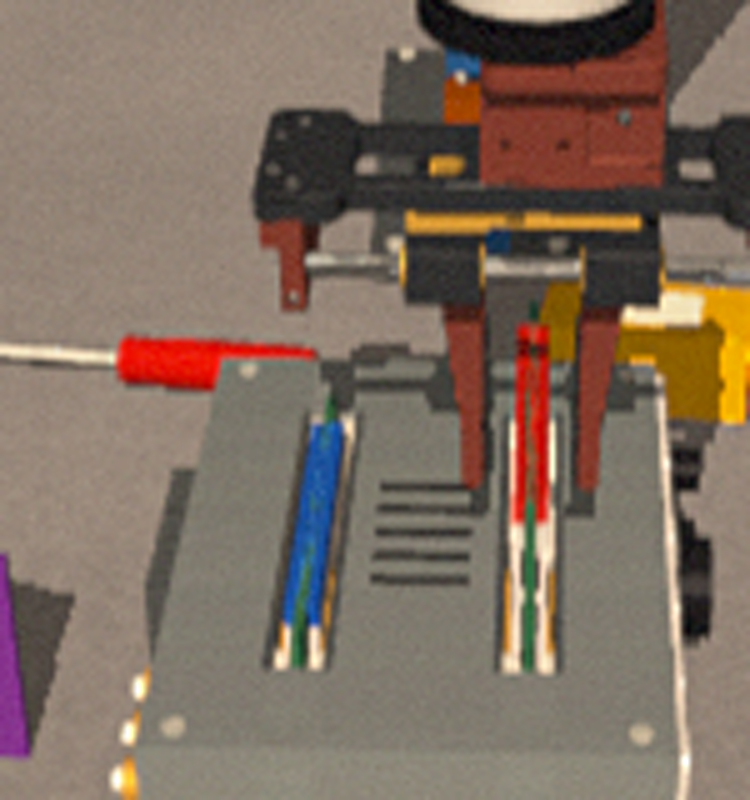

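The module stays up by itself (about 45 mm lifted). Now I regrip lower down.

```bash
python3 -m creep '{"linear":[[0,-0.002,-0.01],[0,-0.004,-0.022],[0,-0.006,-0.034],[0,-0.007,-0.043],[0,-0.007,-0.0475],[0,-0.007,-0.0475],[0,-0.007,-0.0475]],"twist":[[0,0,0],[0,0,0],[0,0,0],[0,0,0],[0,0,0],[0,0,0],[0,0,0]],"grip":[0.35,0.35,0.35,0.35,0.35,0.35,0]}'; python3 -m creep '{"linear":[[0,0,0],[0,0,0],[0,0,0],[0,0,0.004],[0,0,0.01]],"twist":[[0,0,0],[0,0,0],[0,0,0],[0,0,0],[0,0,0]],"grip":[0,0,0,0,0]}';  python3 -c "
from h import *
f=snap('side','side5');crop(f,180,130,330,290,5,'side5c.png')"
```

```text
clock: 6.15
tool_pos: [0.4846, 0.2773, 0.0964]
tool_rot: [-3.141, -0.0, 1.622]
ft_force: [-0.2, -0.1, 0.4]
gripper_width: 0.0257
clock: 6.65
tool_pos: [0.4842, 0.2763, 0.1057]
tool_rot: [-3.14, 0.001, 1.622]
ft_force: [3.0, 1.5, -13.9]
gripper_width: 0.0117
```

View pics/side5c.png

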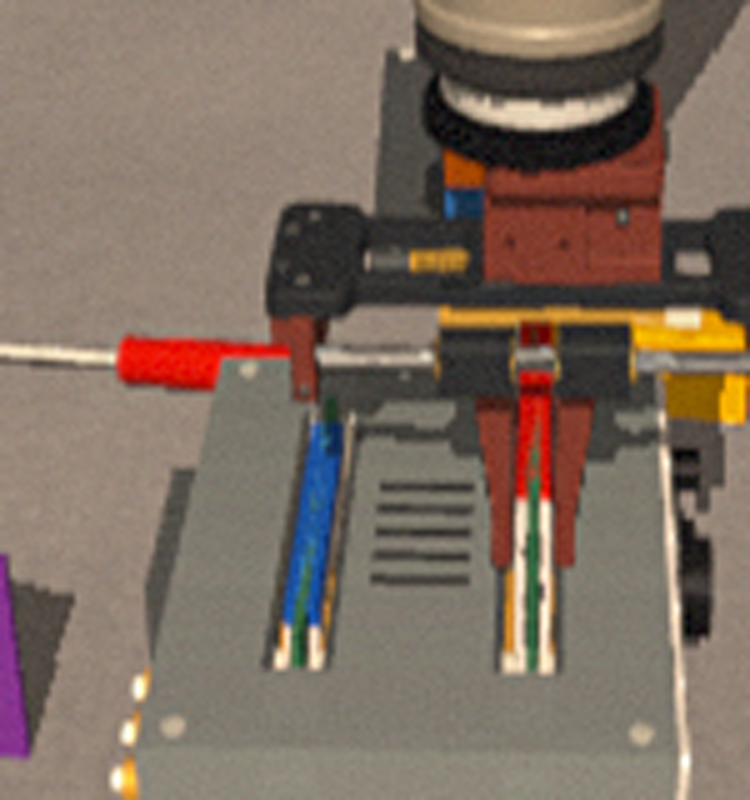

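```bash
python3 -m creep '{"linear":[[0,0,0.007],[0,0,0.014],[0,0,0.021],[0,0,0.028],[0,0,0.036],[0,0,0.045],[0,0,0.055],[0,0,0.07]],"twist":[[0,0,0],[0,0,0],[0,0,0],[0,0,0],[0,0,0],[0,0,0],[0,0,0],[0,0,0]],"grip":[0,0,0,0,0,0,0,0]}'; python3 -m creep '{"linear":[[0,0,0.02],[0,0,0.04],[0,0,0.05],[0,0,0.05]],"twist":[[0,0,0],[0,0,0],[0,0,0],[0,0,0]],"grip":[0,0,0,0]}';  python3 -c "
from h import *
f=snap('side','side6')"
```

```text
clock: 7.5
tool_pos: [0.4842, 0.2768, 0.1772]
tool_rot: [-3.141, 0.0, 1.622]
ft_force: [-0.5, 0.4, -2.6]
gripper_width: 0.0119
clock: 7.9
tool_pos: [0.4853, 0.2778, 0.2285]
tool_rot: [3.139, -0.001, 1.622]
ft_force: [0.4, 0.2, -2.4]
gripper_width: 0.012
```

View pics/side6.png

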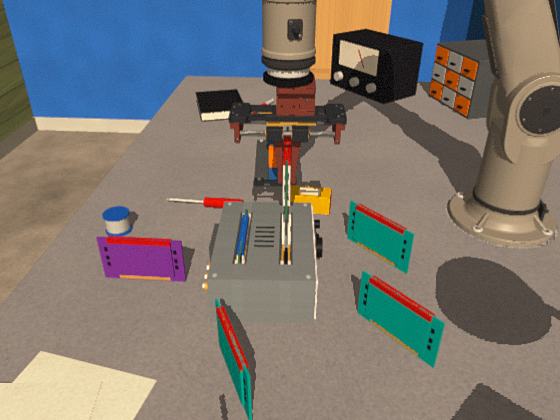

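```bash
python3 -m creep '{"linear":[[0.002,-0.02,0],[0.007,-0.06,0],[0.012,-0.1,0],[0.017,-0.14,0],[0.022,-0.18,0],[0.027,-0.22,0],[0.032,-0.26,0],[0.037,-0.3,0]],"twist":[[0,0,0],[0,0,0.004],[0,0,0.008],[0,0,0.012],[0,0,0.016],[0,0,0.02],[0,0,0.025],[0,0,0.033]],"grip":[0,0,0,0,0,0,0,0]}'; python3 -m creep '{"linear":[[0.005,-0.04,0],[0.01,-0.08,0],[0.015,-0.12,0],[0.02,-0.16,0],[0.024,-0.195,0],[0.026,-0.215,0],[0.026,-0.221,0],[0.026,-0.221,0]],"twist":[[0,0,0],[0,0,0],[0,0,0],[0,0,0],[0,0,0],[0,0,0],[0,0,0],[0,0,0]],"grip":[0,0,0,0,0,0,0,0]}';  python3 -c "
from h import *
f=snap('side','side7');crop(f,200,20,360,220,4,'side7c.png')
f=snap('top','top7');crop(f,330,140,520,280,4,'top7c.png')"
```

```text
clock: 8.75
tool_pos: [0.5208, -0.0247, 0.2256]
tool_rot: [-3.14, -0.0, 1.655]
ft_force: [1.5, -0.5, -2.8]
gripper_width: 0.0121
clock: 9.55
tool_pos: [0.5469, -0.244, 0.2255]
tool_rot: [-3.14, -0.001, 1.654]
ft_force: [0.1, 0.7, -2.9]
gripper_width: 0.0122
```

View pics/side7c.png

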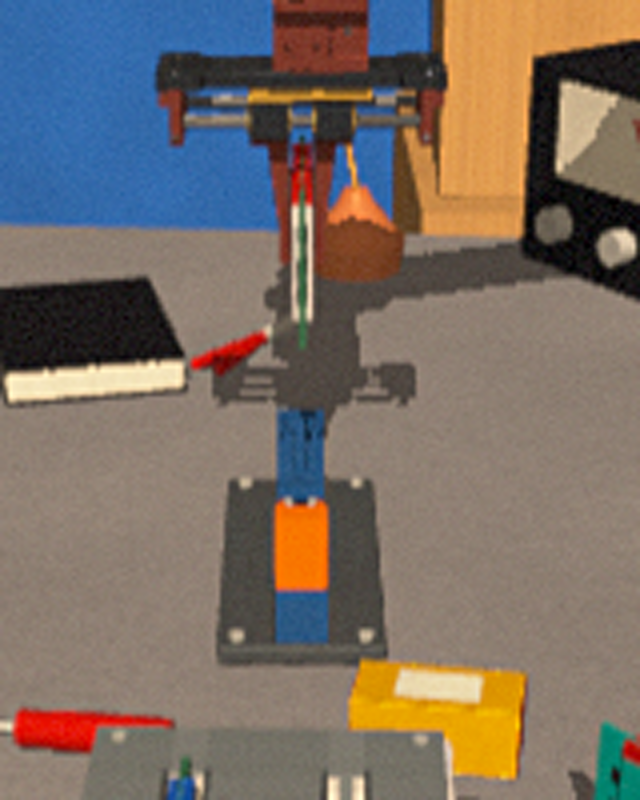

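View pics/top7c.png

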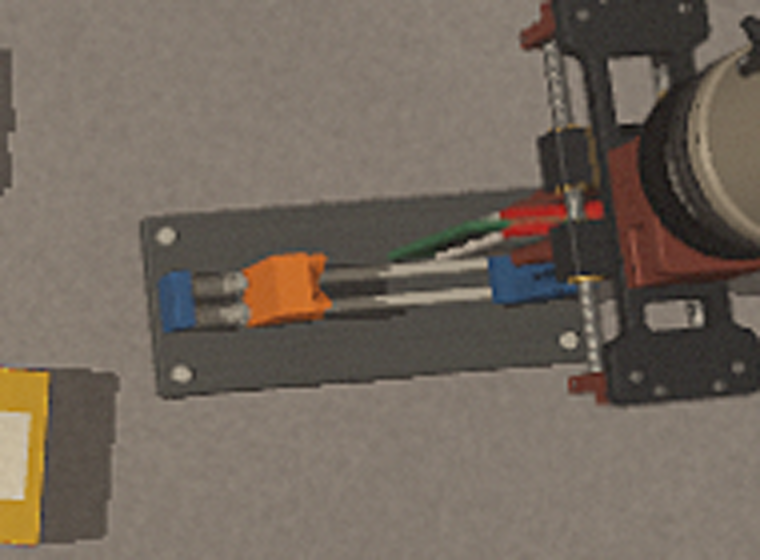

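```bash
python3 - <<'E'
from h import *
t=load("top7.npz");s=load("side7.npz")
A=lambda p,o:(np.array(p)+.5)/4-.5+np.array(o)
p,e=tri(t,A((389,258),(330,140)),s,A((303,346),(200,20)));print("bottom +y corner",p,e)
p,e=tri(t,A((500,214),(330,140)),s,A((303,205),(200,20)));print("cap low +y?",p,e)
# predicted
P=np.array([[.5469-.0045,-.244+.0538,.1845]]);print(proj(t,P),A((389,258),(330,140)),proj(s,P),A((303,346),(200,20)))
# seat corner predictions in the side view: seat-line x at fixed jaw & module in side columns
E
```

```text
bottom +y corner [ 0.54132902 -0.18826427  0.18754053] 0.0019836651319623953
cap low +y? [ 0.54613674 -0.20847566  0.27212344] 0.004718137206230978
[[427.20301605 203.33744686]] [426.875 204.125] [[275.40568826 107.04993213]] [275.375 106.125]
```

```bash
python3 -m creep '{"linear":[[0.0015,-0.001,-0.01],[0.0015,-0.001,-0.03],[0.0015,-0.001,-0.055],[0.0015,-0.001,-0.075],[0.0015,-0.001,-0.088],[0.0015,-0.001,-0.09],[0.0015,-0.001,-0.09]],"twist":[[-0.058,-0.0049,0],[-0.116,-0.0097,0],[-0.174,-0.0146,0],[-0.174,-0.0146,0],[-0.174,-0.0146,0],[-0.174,-0.0146,0],[-0.174,-0.0146,0]],"grip":[0,0,0,0,0,0,0]}';  python3 -c "
from h import *
f=snap('side','side8');crop(f,225,50,325,190,6,'side8c.png')
f=snap('top','top8');crop(f,360,160,500,260,5,'top8c.png')"
```

```text
clock: 10.35
tool_pos: [0.5494, -0.2446, 0.1369]
tool_rot: [3.141, 0.174, 1.655]
ft_force: [-0.4, -0.8, -1.7]
gripper_width: 0.0118
```

View pics/side8c.png

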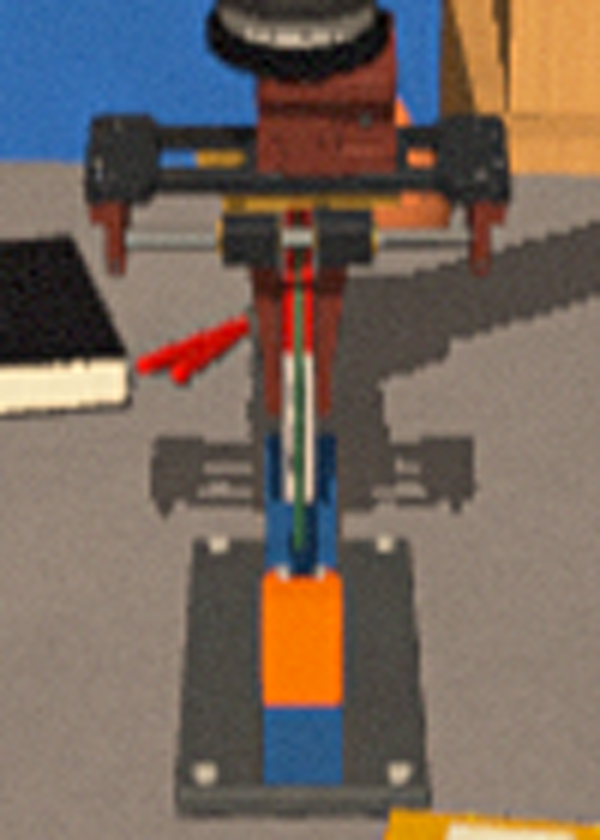

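View pics/top8c.png

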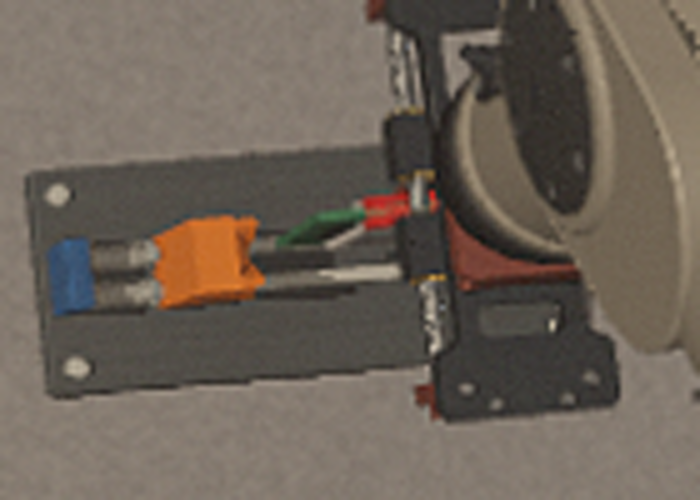

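```bash
python3 - <<'E'
from h import *
t=load("top8.npz");s=load("side8.npz")
A=lambda p:(np.array(p)+.5)/5-.5+np.array([360,160]); B=lambda p:(np.array(p)+.5)/6-.5+np.array([225,50])
p,e=tri(t,A((278,244)),s,B((299,549)));print("bottom +y corner",p,e)
print("pred", .5494-.0461*.0837, -.2446+.0461, .1369-.0498)
# orange front top edge both views
p,e=tri(t,A((261,221)),s,B((263,572)));print("orange top front +x",p,e)
p,e=tri(t,A((264,288)),s,B((343,572)));print("orange top front -x",p,e)
P=[[.5494-.0039,-.1985,.0871]];print(proj(t,P),A((278,244)),proj(s,P),B((299,549)))
E
```

```text
bottom +y corner [ 0.54579052 -0.20064189  0.0856615 ] 0.0006028544129188122
pred 0.54554143 -0.1985 0.0871
orange top front +x [ 0.55971102 -0.19680053  0.07545705] 0.004407118410803386
orange top front -x [ 0.5262582  -0.19635648  0.07720297] 0.00025478911999250845
[[414.50182595 208.3035485 ]] [415.2 208.4] [[274.56910041 140.93293096]] [274.41666667 141.08333333]
```

```bash
python3 - <<'E'
from h import *
t=load("top8.npz");s=load("side8.npz")
A=lambda p:(np.array(p)+.5)/5-.5+np.array([360,160]); B=lambda p:(np.array(p)+.5)/6-.5+np.array([225,50])
print("top: board",plane(t,[A((278,244))],.0862),"orange",plane(t,[A((259,220)),A((264,290))],.078))
print("side: board",plane(s,[B((299,549))],.0862),"orange",plane(s,[B((263,572)),B((343,572))],.078))
im=cv2.resize(t["pixels"][190:235,385:455,::-1],None,fx=10,fy=10,interpolation=cv2.INTER_NEAREST);cv2.imwrite("pics/z8t.png",im)
im=cv2.resize(s["pixels"][110:180,255:305,::-1],None,fx=8,fy=8,interpolation=cv2.INTER_NEAREST);cv2.imwrite("pics/z8s.png",im)
E
```

```text
top: board [[ 0.54541226 -0.2004405   0.0862    ]] orange [[ 0.55756231 -0.19494977  0.078     ]
 [ 0.52537756 -0.1960404   0.078     ]]
side: board [[ 0.54599435 -0.19951135  0.0862    ]] orange [[ 0.56140894 -0.19179186  0.078     ]
 [ 0.52600973 -0.19457508  0.078     ]]
```

View pics/z8t.png

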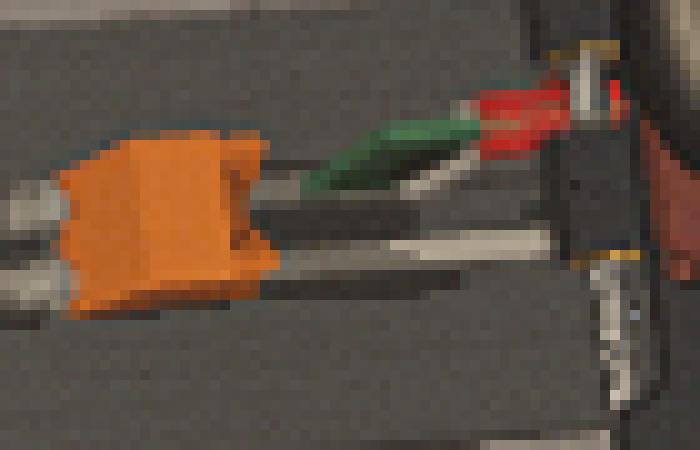

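View pics/z8s.png

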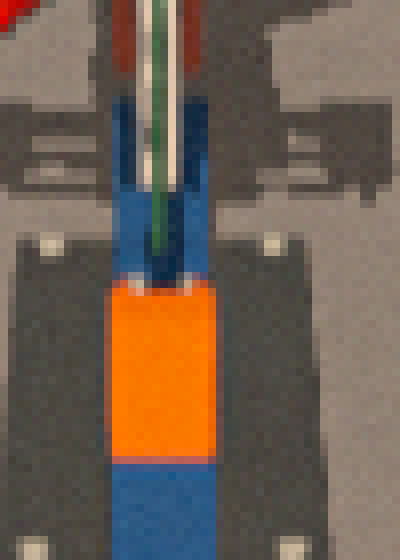

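```bash
python3 -m creep '{"linear":[[-0.002,0,-0.008],[-0.002,0,-0.016],[-0.002,0,-0.024],[-0.002,0,-0.03],[-0.002,0,-0.03]],"twist":[[0,0,0],[0,0,0],[0,0,0],[0,0,0],[0,0,0]],"grip":[0,0,0,0,0]}';  python3 -c "
from h import *
s=snap('side','side9');t=snap('top','top9')
im=cv2.resize(t['pixels'][185:235,365:465,::-1],None,fx=8,fy=8,interpolation=cv2.INTER_NEAREST);cv2.imwrite('pics/z9t.png',im)
im=cv2.resize(s['pixels'][110:180,245:315,::-1],None,fx=8,fy=8,interpolation=cv2.INTER_NEAREST);cv2.imwrite('pics/z9s.png',im)
"
```

```text
clock: 10.95
tool_pos: [0.5463, -0.2447, 0.1054]
tool_rot: [-3.14, 0.174, 1.655]
ft_force: [-0.8, -0.4, -2.3]
gripper_width: 0.012
```

View pics/z9t.png

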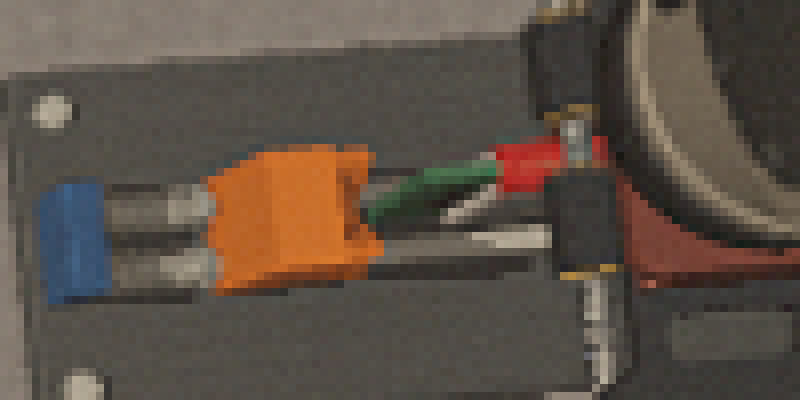

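View pics/z9s.png

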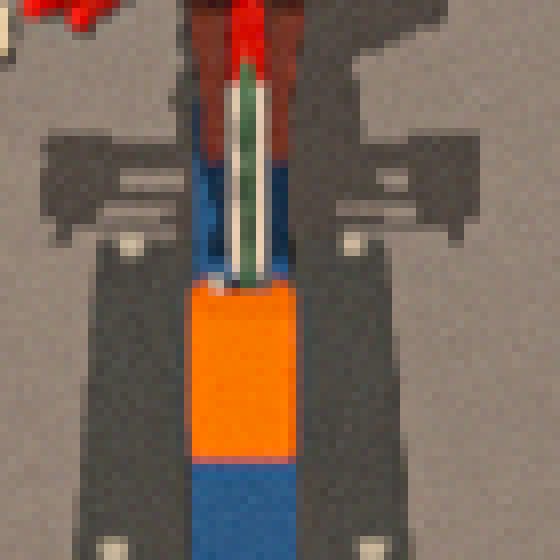

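```bash
python3 -m creep '{"linear":[[0.001,0.002,0],[0.001,0.006,0],[0.0005,0.009,0],[0.0005,0.012,0],[0.0005,0.012,0]],"twist":[[0,0,0],[0,0,0],[0,0,0],[0,0,0],[0,0,0]],"grip":[0,0,0,0,0]}';  python3 -c "
from h import *
s=snap('side','side10');t=snap('top','top10')
im=cv2.resize(t['pixels'][185:235,365:465,::-1],None,fx=8,fy=8,interpolation=cv2.INTER_NEAREST);cv2.imwrite('pics/z10t.png',im)
im=cv2.resize(s['pixels'][110:180,245:315,::-1],None,fx=8,fy=8,interpolation=cv2.INTER_NEAREST);cv2.imwrite('pics/z10s.png',im)
"
```

```text
clock: 11.55
tool_pos: [0.5477, -0.2338, 0.107]
tool_rot: [3.141, 0.176, 1.654]
ft_force: [0.5, -3.4, -2.1]
gripper_width: 0.0119
```

View pics/z10t.png

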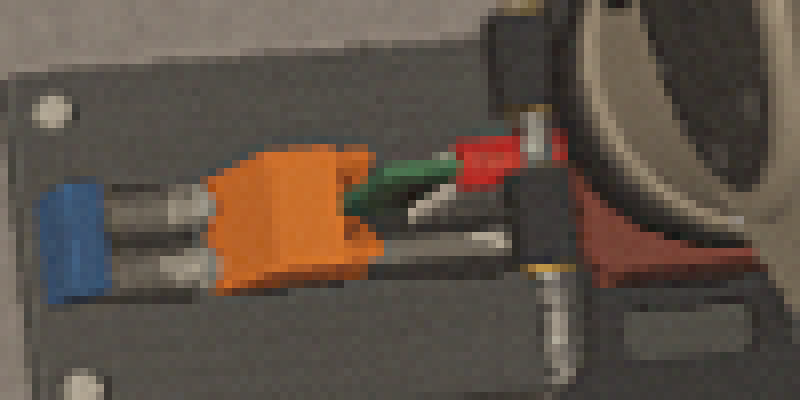

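View pics/z10s.png

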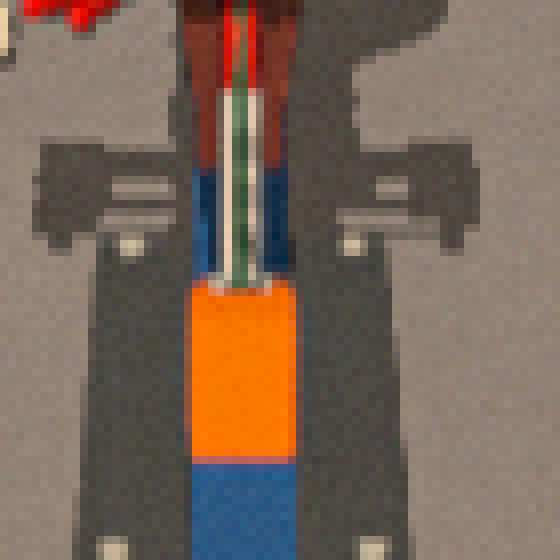

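```bash
python3 -m creep '{"linear":[[0,0.003,0],[0,0.006,0],[-0.0005,0.009,0],[-0.001,0.012,0],[-0.001,0.0145,0],[-0.001,0.0145,0]],"twist":[[0,0,0],[0,0,0],[0,0,0],[0,0,0],[0,0,0],[0,0,0]],"grip":[0,0,0,0,0,0]}';  python3 -c "
from h import *
s=snap('side','side11');t=snap('top','top11')
im=cv2.resize(t['pixels'][185:235,365:465,::-1],None,fx=8,fy=8,interpolation=cv2.INTER_NEAREST);cv2.imwrite('pics/z11t.png',im)
im=cv2.resize(s['pixels'][90:180,245:315,::-1],None,fx=8,fy=8,interpolation=cv2.INTER_NEAREST);cv2.imwrite('pics/z11s.png',im)
"
```

```text
clock: 12.25
tool_pos: [0.5466, -0.2224, 0.1075]
tool_rot: [3.141, 0.18, 1.652]
ft_force: [1.0, -11.2, -1.3]
gripper_width: 0.0118
```

View pics/z11t.png

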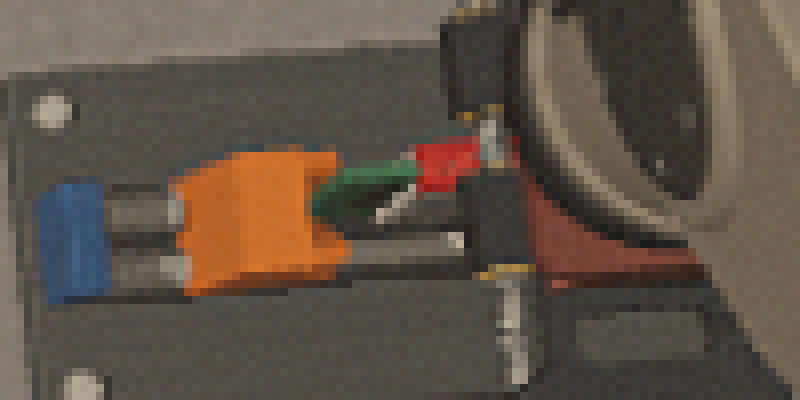

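View pics/z11s.png

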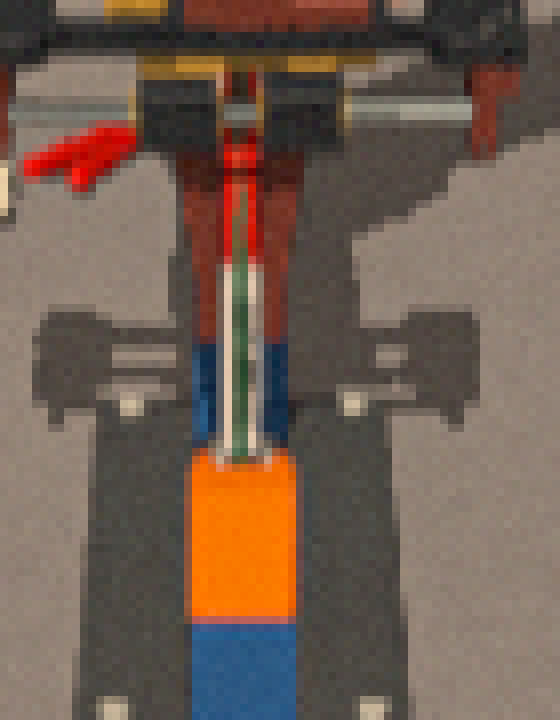

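```bash
python3 -m creep '{"linear":[[0,0.003,0],[-0.0005,0.006,0],[-0.0005,0.006,0],[-0.0005,0.006,0]],"twist":[[0,0,0],[0,0,0],[0,0,0],[0,0,0]],"grip":[0,0,0,0]}';  python3 - <<'E'
from h import *
s=snap('side','side12');t=snap('top','top12')
im=cv2.resize(t['pixels'][185:235,365:485,::-1],None,fx=6,fy=6,interpolation=cv2.INTER_NEAREST);cv2.imwrite('pics/z12t.png',im)
def oc(fn):
    f=load(fn);a=f["pixels"].astype(int);m=(a[...,0]>150)&(a[...,1]>70)&(a[...,1]<150)&(a[...,2]<70);m[:,:360]=0;m[:190]=0;m[235:]=0;m[:,425:]=0
    y,x=np.nonzero(m);p=np.array([x.mean(),y.mean()]);w=plane(f,[p],.07)[0];return p,w,len(x)
a=oc("top0.npz")
for n in ("top10","top11","top12"):
    b=oc(n+".npz");print(n,b[2],a[2],np.linalg.norm(b[1]-a[1]))
E
```

```text
clock: 12.75
tool_pos: [0.5461, -0.2174, 0.1079]
tool_rot: [3.141, 0.181, 1.651]
ft_force: [1.1, -13.2, 0.7]
gripper_width: 0.0119
top10 265 268 6.530433232525566e-05
top11 263 268 0.008771787823403031
top12 266 268 0.012875801151818309
```

View pics/z12t.png

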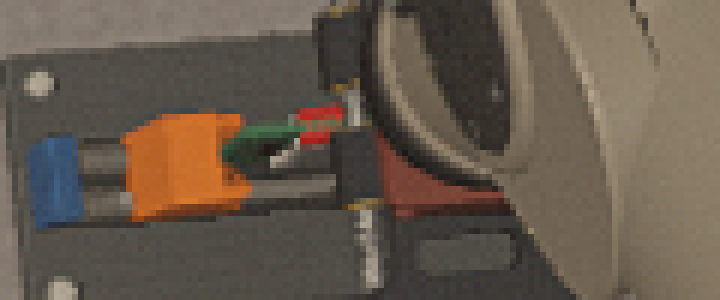

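```bash
python3 - <<'E'
from h import *
s=load('side12.npz');t=load('top12.npz')
def z(f,x0,y0,x1,y1,k,fn):
    im=cv2.resize(f['pixels'][y0:y1,x0:x1,::-1],None,fx=k,fy=k,interpolation=cv2.INTER_CUBIC);cv2.imwrite('pics/'+fn,im)
z(t,398,190,438,225,16,'a12t.png'); z(s,255,95,295,160,9,'a12s.png')
E
```

```text
(no output)
```

View pics/a12t.png

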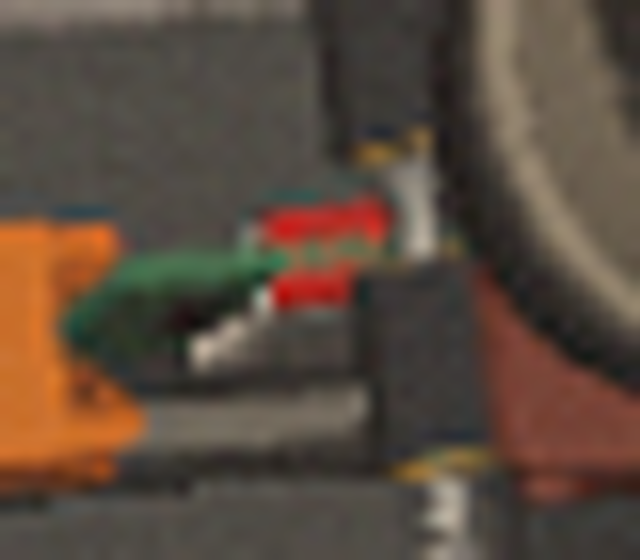

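View pics/a12s.png

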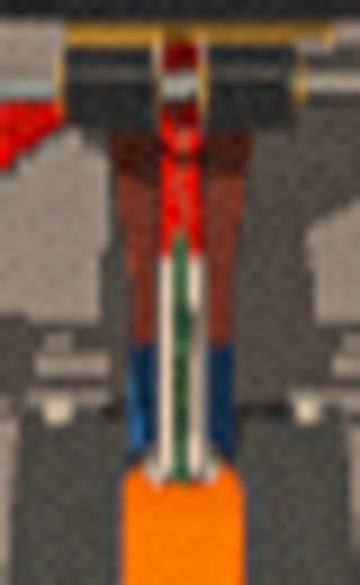

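```bash
python3 - <<'E'
from h import *
s=load('side12.npz');t=load('top12.npz')
A=lambda p:(np.array(p)+.5)/16-.5+np.array([398,190]); B=lambda p:(np.array(p)+.5)/9-.5+np.array([255,95])
p,e=tri(t,A((122,268)),s,B((180,233)));print("board top +y corner",p,e)
for a in (8,10.4,13,16,20):
  th=np.radians(a)
  # pivot at grasp point: u=0,w=.019 rel. TCP ; TCP tilt 10.4
  t0=np.radians(10.4); gy=.019*np.sin(t0);gz=.019*np.cos(t0)
  u,w=.054,.054-.019
  y=gy+u*np.cos(th)+w*np.sin(th);z=gz-u*np.sin(th)+w*np.cos(th)
  P=np.array([[.5461-.0837*y,-.2174+y,.1079+z]])
  u2,w2=-.106,-.041-.019; y2=gy+u2*np.cos(th)+w2*np.sin(th); z2=gz-u2*np.sin(th)+w2*np.cos(th)
  w3=-.06; y3=gy+u*np.cos(th)+w3*np.sin(th); z3=gz-u*np.sin(th)+w3*np.cos(th)
  tc=(.078-(.1079+z3))/np.cos(th); yc=y3+tc*np.sin(th)
  print(a,P.round(4),proj(t,P)-[398,190],proj(s,P)-[255,95],"contact y hold.",round((-.2174+.2554+yc)*1e3,1),"-y corner",round((-.2174+.2554+y2)*1e3,1),round((.1079+z2)*1e3,1),"+y corner z",round((.1079+z3)*1e3,1))
print(A((122,268))-[398,190],B((180,233))-[255,95])
E
```

```text
board top +y corner [ 0.54023273 -0.15107914  0.16366858] 0.002303207426221808
8 [[ 0.5409 -0.1556  0.1537]] [[ 7.70372079 16.07589884]] [[19.89359751 28.55057741]] contact y hold. 89.1 -y corner -71.9 81.9 +y corner z 59.7
10.4 [[ 0.5408 -0.1545  0.1513]] [[ 6.8175894  16.28004807]] [[19.89649708 29.63490416]] contact y hold. 87.4 -y corner -73.7 86.7 +y corner z 57.8
13 [[ 0.5407 -0.1535  0.1485]] [[ 5.90962687 16.49890213]] [[19.89962998 30.80910546]] contact y hold. 85.6 -y corner -75.4 92.0 +y corner z 56.0
16 [[ 0.5407 -0.1524  0.1453]] [[ 4.93120743 16.74784335]] [[19.90322466 32.15977127]] contact y hold. 83.7 -y corner -77.0 98.1 +y corner z 54.0
20 [[ 0.5406 -0.1513  0.141 ]] [[ 3.74557259 17.07263772]] [[19.90796514 33.94663348]] contact y hold. 81.2 -y corner -78.7 106.5 +y corner z 51.7
[ 7.15625 16.28125] [19.55555556 25.44444444]
```

```bash
python3 - <<'E'
from h import *
s=load('side12.npz');t=load('top12.npz')
def pr(T,tool,a,pts,du=0,dw=0):
  th=np.radians(a);t0=np.radians(tool);out=[]
  for u,w in pts:
    u+=du;w+=dw-.019
    y=.019*np.sin(t0)+u*np.cos(th)+w*np.sin(th);z=.019*np.cos(t0)-u*np.sin(th)+w*np.cos(th)
    out.append([T[0]-.0837*y,T[1]+.9965*y,T[2]+z])
  return np.array(out)
pts=[(.034,.045),(.054,.054),(.034,.054),(-.086,.054)]
print("before push (side9) side rows cap-bot")
for a in (6,10): print(a,proj(load('side9.npz'),pr((.5463,-.2447,.1054),10,a,pts))[:3])
print("after")
for a in (4,8,10.4,13,16): 
  P=pr((.5461,-.2174,.1079),10.4,a,pts);print(a,proj(s,P)[:2].round(1).tolist(),proj(t,P)[:3].round(1).tolist())
for n,x in (("side9",275),("side12",275)):
  f=load(n+".npz")
  for c in (273,274,276,277): print(n,c,[tuple(map(int,f["pixels"][r,c])) for r in range(112,128)])
E
```

```text
before push (side9) side rows cap-bot
6 [[275.67897446 119.0227947 ]
 [275.69740905 119.5068881 ]
 [275.67439685 115.90641501]]
10 [[275.682171   120.17206887]
 [275.70204954 121.27722758]
 [275.67833282 117.18049338]]
after
4 [[274.9, 121.5], [274.9, 121.7]] [[415.6, 205.5], [407.4, 205.7], [416.8, 204.9]]
8 [[274.9, 122.7], [274.9, 123.5]] [[414.5, 205.7], [405.8, 206.1], [415.4, 205.2]]
10.4 [[274.9, 123.4], [274.9, 124.6]] [[413.9, 205.8], [404.9, 206.3], [414.6, 205.3]]
13 [[274.9, 124.1], [274.9, 125.8]] [[413.2, 206.0], [404.0, 206.5], [413.7, 205.5]]
16 [[274.9, 125.0], [274.9, 127.1]] [[412.5, 206.2], [403.0, 206.7], [412.7, 205.7]]
side9 273 [(130, 37, 36), (126, 34, 30), (118, 21, 16), (123, 27, 24), (130, 36, 34), (129, 36, 28), (123, 31, 29), (122, 26, 23), (127, 83, 75), (134, 116, 105), (139, 122, 110), (135, 123, 104), (135, 122, 107), (131, 117, 106), (129, 115, 100), (132, 118, 106)]
side9 274 [(211, 23, 15), (211, 24, 3), (209, 16, 0), (209, 20, 0), (211, 14, 0), (201, 19, 0), (191, 26, 14), (194, 47, 33), (206, 132, 116), (218, 194, 169), (221, 197, 170), (222, 19
[... 890 characters left out ...]
(194, 61, 43), (199, 43, 16), (218, 31, 17), (214, 3, 0), (213, 15, 0), (191, 57, 33), (129, 87, 54), (90, 87, 56), (85, 97, 63), (99, 119, 89), (96, 118, 88), (95, 114, 85), (100, 116, 87)]
side12 276 [(110, 15, 0), (166, 19, 16), (219, 18, 2), (218, 9, 0), (216, 21, 10), (210, 20, 0), (216, 25, 12), (215, 20, 11), (204, 8, 0), (190, 24, 3), (191, 41, 30), (202, 105, 88), (210, 167, 149), (217, 191, 169), (216, 192, 167), (222, 198, 172)]
side12 277 [(50, 19, 13), (67, 24, 22), (90, 33, 29), (100, 39, 38), (116, 31, 27), (134, 25, 26), (139, 36, 31), (137, 24, 17), (135, 26, 27), (123, 23, 13), (127, 30, 26), (131, 79, 68), (136, 116, 101), (139, 124, 108), (139, 125, 110), (136, 118, 105)]
```

```bash
cat >> h.py <<'E'
def oc(f):
    a=f["pixels"].astype(int);m=(a[...,0]>150)&(a[...,1]>70)&(a[...,1]<150)&(a[...,2]<70);m[:,:360]=0;m[:190]=0;m[235:]=0;m[:,425:]=0
    y,x=np.nonzero(m);return plane(f,[[x.mean(),y.mean()]],.07)[0],len(x)
def q(f):
    a=oc(load("top0.npz"));b=oc(f);return round(float(np.linalg.norm(b[0]-a[0]))*1e3,2),b[1],a[1]
E
python3 -m creep '{"linear":[[0,0.002,0],[-0.0005,0.004,0],[-0.0005,0.004,0]],"twist":[[0,0,0],[0,0,0],[0,0,0.004]],"grip":[0,0,0]}';  python3 -c "
from h import *
print(q(snap('top','top13')))"
```

```text
clock: 13.15
tool_pos: [0.546, -0.2135, 0.1081]
tool_rot: [3.141, 0.181, 1.655]
ft_force: [0.8, -12.6, 1.4]
gripper_width: 0.0119
(14.45, 266, 268)
```

```bash
python3 - <<'E'
from h import *
s=snap('side','side13');t=load('top13.npz')
from bench import arm
print(arm.sense()['tool_pos'],arm.sense()['tool_rot'])
def z(f,x0,y0,x1,y1,k,fn):
    im=cv2.resize(f['pixels'][y0:y1,x0:x1,::-1],None,fx=k,fy=k,interpolation=cv2.INTER_CUBIC);cv2.imwrite('pics/'+fn,im)
z(t,392,190,438,225,16,'a13t.png'); z(s,240,75,310,165,8,'a13s.png')
print(q(t))
E
```

```text
[ 0.54600842 -0.21370775  0.10817283] [3.14053148 0.18114263 1.65505787]
(14.45, 266, 268)
```

View pics/a13t.png

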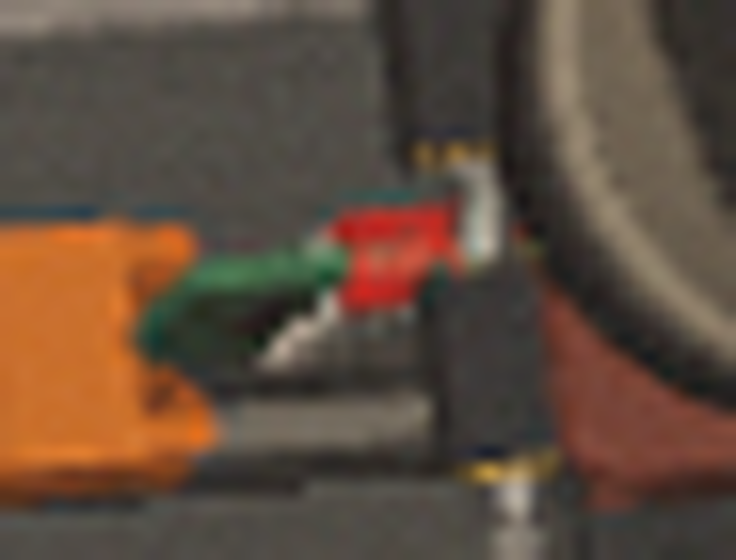

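View pics/a13s.png

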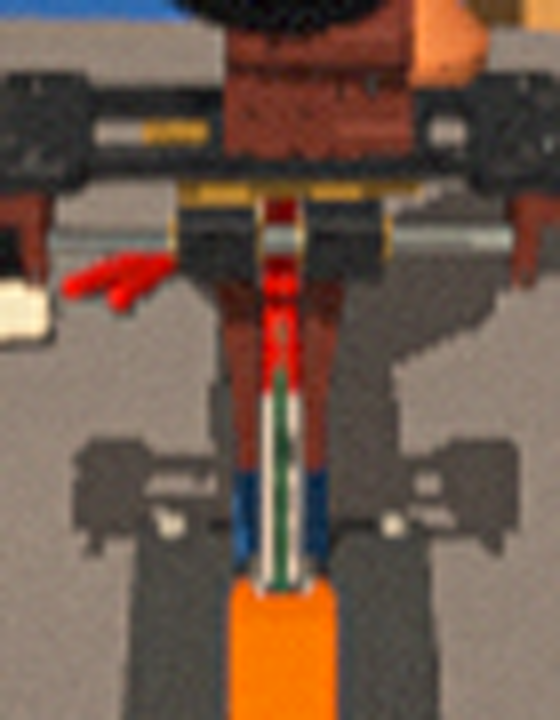

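```bash
python3 -m creep '{"linear":[[0,-0.0005,-0.004],[0,-0.001,-0.009],[0,-0.002,-0.014],[0,-0.003,-0.019],[0,-0.004,-0.023],[0,-0.004,-0.023]],"twist":[[0.036,0.003,0],[0.072,0.006,0],[0.108,0.009,0],[0.144,0.012,0],[0.181,0.015,0],[0.181,0.015,0]],"grip":[0,0,0,0,0,0]}';  python3 - <<'E'
from h import *
t=snap('top','top14');s=snap('side','side14')
def z(f,x0,y0,x1,y1,k,fn):
    im=cv2.resize(f['pixels'][y0:y1,x0:x1,::-1],None,fx=k,fy=k,interpolation=cv2.INTER_CUBIC);cv2.imwrite('pics/'+fn,im)
z(t,370,180,490,240,6,'a14t.png'); z(s,240,75,310,165,8,'a14s.png')
print(q(t))
E
```

```text
clock: 13.85
tool_pos: [0.5471, -0.2197, 0.0847]
tool_rot: [3.137, -0.001, 1.652]
ft_force: [2.5, -12.9, 0.1]
gripper_width: 0.0117
(14.7, 259, 268)
```

View pics/a14t.png

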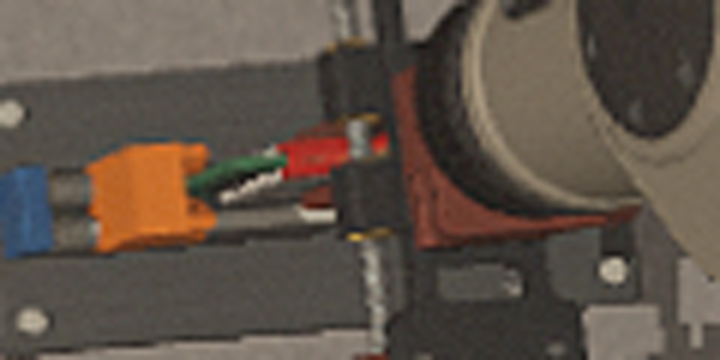

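View pics/a14s.png

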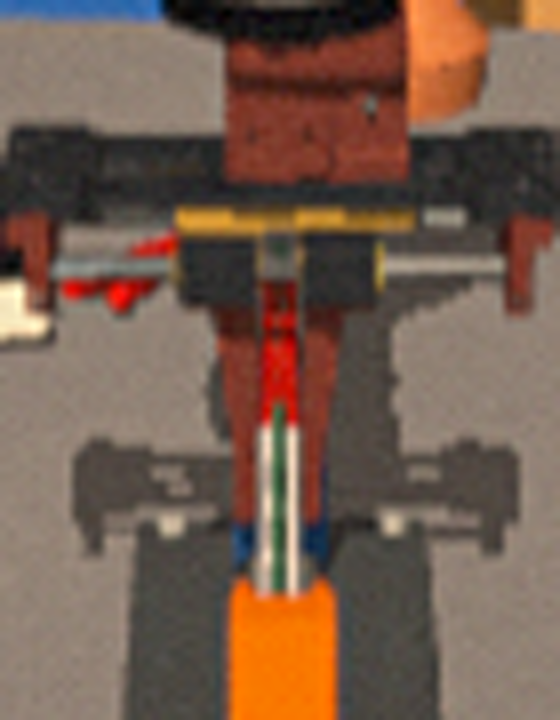

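```bash
python3 - <<'E'
from h import *
s=load('side14.npz');t=load('top14.npz')
def pr(T,tool,a,pts,du=0,dw=0):
  th=np.radians(a);t0=np.radians(tool);out=[]
  for u,w in pts:
    u+=du;w+=dw-.019
    y=.019*np.sin(t0)+u*np.cos(th)+w*np.sin(th);z=.019*np.cos(t0)-u*np.sin(th)+w*np.cos(th)
    out.append([T[0]-.0837*y,T[1]+.9965*y,T[2]+z])
  return np.array(out)
pts=[(.034,.045),(.054,.054),(.034,.054)]
for du in (0,-.005):
 for a in (-4,0,4,8):
  P=pr((.5471,-.2197,.0847),0,a,pts,du);print(du,a,proj(s,P)[:2].round(1).tolist(),proj(t,P)[:3].round(1).tolist())
for c in (273,276): print([tuple(map(int,s["pixels"][r,c])) for r in range(124,132)])
im=cv2.resize(t['pixels'][190:225,398:438,::-1],None,fx=16,fy=16,interpolation=cv2.INTER_CUBIC);cv2.imwrite('pics/b14t.png',im)
E
```

```text
0 -4 [[274.6, 126.7], [274.6, 125.8]] [[416.9, 206.0], [409.8, 206.0], [418.6, 205.4]]
0 0 [[274.6, 127.8], [274.6, 127.5]] [[415.7, 206.2], [408.1, 206.3], [417.1, 205.6]]
0 4 [[274.6, 129.0], [274.6, 129.3]] [[414.5, 206.4], [406.4, 206.7], [415.7, 205.8]]
0 8 [[274.6, 130.1], [274.6, 131.1]] [[413.4, 206.6], [404.9, 207.0], [414.3, 206.1]]
-0.005 -4 [[274.6, 126.1], [274.6, 125.2]] [[419.1, 205.8], [412.0, 205.8], [420.8, 205.2]]
-0.005 0 [[274.6, 127.1], [274.6, 126.8]] [[417.9, 206.0], [410.3, 206.1], [419.4, 205.4]]
-0.005 4 [[274.6, 128.1], [274.6, 128.4]] [[416.8, 206.2], [408.7, 206.5], [418.0, 205.6]]
-0.005 8 [[274.6, 129.1], [274.6, 130.1]] [[415.7, 206.4], [407.2, 206.8], [416.6, 205.9]]
[(195, 19, 16), (205, 29, 15), (204, 17, 0), (218, 64, 51), (227, 153, 133), (241, 214, 187), (242, 212, 188), (243, 213, 187)]
[(195, 14, 0), (206, 25, 11), (209, 20, 0), (209, 34, 31), (222, 145, 127), (238, 210, 183), (245, 217, 188), (242, 213, 186)]
```

View pics/b14t.png

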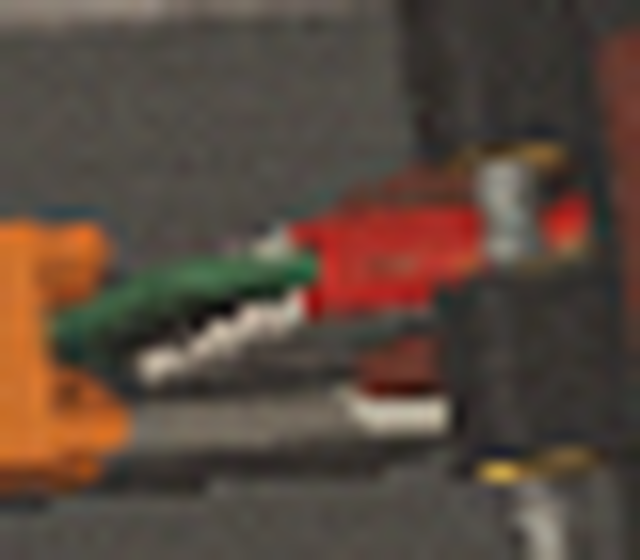

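```bash
python3 -m creep '{"linear":[[0,-0.0005,-0.002],[0,-0.001,-0.004],[0,-0.0015,-0.006],[0,-0.002,-0.008],[0,-0.002,-0.008]],"twist":[[0,0,0],[0,0,0],[0,0,0],[0,0,0],[0,0,0]],"grip":[0,0,0,0,0]}';  python3 - <<'E'
from h import *
t=snap('top','top15');s=snap('side','side15')
def z(f,x0,y0,x1,y1,k,fn):
    im=cv2.resize(f['pixels'][y0:y1,x0:x1,::-1],None,fx=k,fy=k,interpolation=cv2.INTER_CUBIC);cv2.imwrite('pics/'+fn,im)
z(t,370,180,490,240,6,'a15t.png'); z(s,240,75,310,165,8,'a15s.png')
print(q(t))
for c in (273,276): print([tuple(map(int,s["pixels"][r,c])) for r in range(126,135)])
E
```

```text
clock: 14.45
tool_pos: [0.5473, -0.22, 0.0773]
tool_rot: [3.137, -0.0, 1.655]
ft_force: [1.8, -12.6, 2.4]
gripper_width: 0.0119
(14.11, 260, 268)
[(190, 4, 0), (200, 23, 6), (205, 34, 16), (214, 32, 19), (217, 86, 74), (235, 169, 146), (243, 214, 188), (243, 216, 191), (246, 218, 186)]
[(194, 12, 0), (199, 12, 0), (209, 24, 15), (213, 30, 14), (220, 87, 74), (230, 166, 145), (244, 217, 188), (248, 220, 193), (246, 218, 188)]
```

View pics/a15t.png

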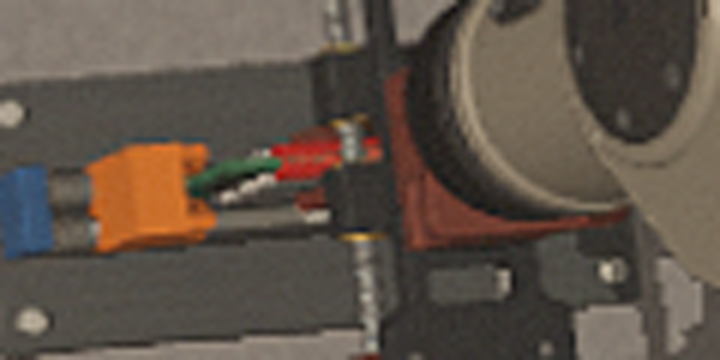

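View pics/a15s.png

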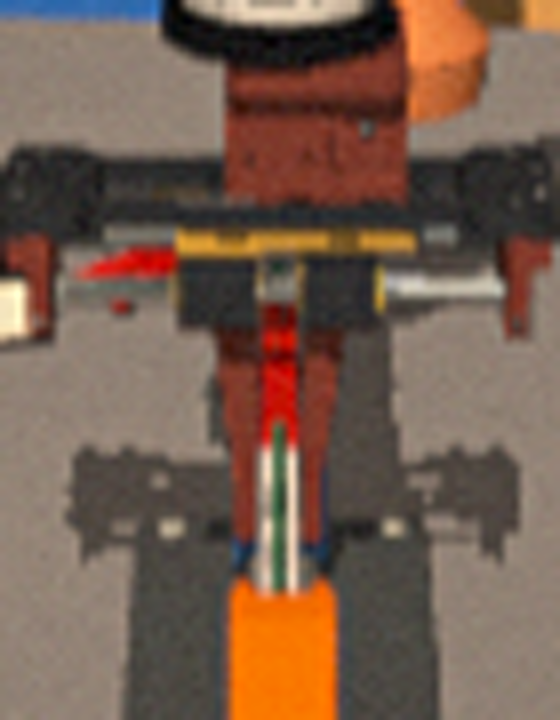

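```bash
python3 -m creep '{"linear":[[0,-0.001,-0.001],[0,-0.002,-0.002],[0,-0.003,-0.003],[0,-0.003,-0.004],[0,-0.003,-0.005],[0,-0.003,-0.005]],"twist":[[0,0,0],[0,0,0],[0,0,0],[0,0,0],[0,0,0],[0,0,0]],"grip":[0,0,0,0,0,0]}';  python3 - <<'E'
from h import *
t=snap('top','top16');s=snap('side','side16')
print(q(t))
for c in (273,276): print([tuple(map(int,s["pixels"][r,c])) for r in range(126,135)])
E
```

```text
clock: 15.15
tool_pos: [0.5479, -0.2234, 0.0749]
tool_rot: [3.136, 0.002, 1.655]
ft_force: [-4.5, -12.2, 24.6]
gripper_width: 0.0119
(12.23, 263, 268)
[(193, 24, 13), (203, 33, 3), (209, 28, 6), (215, 45, 38), (228, 150, 128), (246, 219, 193), (247, 220, 192), (248, 218, 190), (224, 196, 173)]
[(195, 15, 0), (205, 24, 14), (211, 16, 0), (219, 44, 35), (224, 148, 125), (244, 221, 191), (248, 222, 195), (242, 216, 188), (248, 220, 189)]
```

```bash
python3 -m creep '{"linear":[[0,-0.001,0.001],[0,-0.002,0.002],[0,-0.002,0.002]],"twist":[[0,0,0],[0,0,0],[0,0,0]],"grip":[0,0,0]}'; python3 -m creep '{"linear":[[0,0,0],[0,0,0],[0,0,0],[0,0,0]],"twist":[[0,0,0],[0,0,0],[0,0,0],[0,0,0]],"grip":[0.25,0.35,0.35,0.35]}';  python3 - <<'E'
from h import *
t=snap('top','top17');s=snap('side','side17')
print(q(t))
def z(f,x0,y0,x1,y1,k,fn):
    im=cv2.resize(f['pixels'][y0:y1,x0:x1,::-1],None,fx=k,fy=k,interpolation=cv2.INTER_CUBIC);cv2.imwrite('pics/'+fn,im)
z(t,370,180,490,240,6,'a17t.png'); z(s,240,75,310,165,8,'a17s.png')
E
```

```text
clock: 15.55
tool_pos: [0.548, -0.2247, 0.075]
tool_rot: [3.135, -0.0, 1.655]
ft_force: [0.2, -11.6, 6.7]
gripper_width: 0.0119
clock: 15.95
tool_pos: [0.5455, -0.2184, 0.0724]
tool_rot: [3.141, -0.008, 1.66]
ft_force: [-0.9, 0.3, 0.3]
gripper_width: 0.0307
(8.68, 264, 268)
```

View pics/a17t.png

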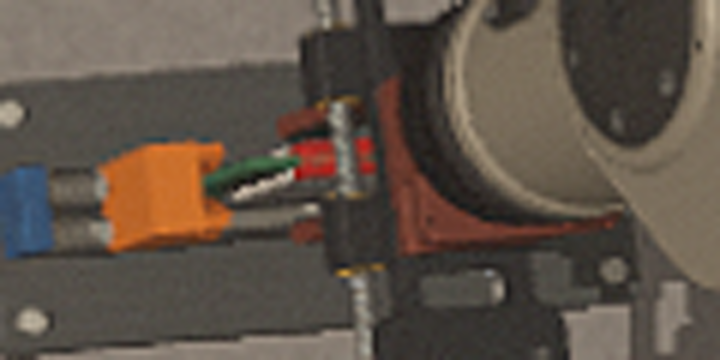

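View pics/a17s.png

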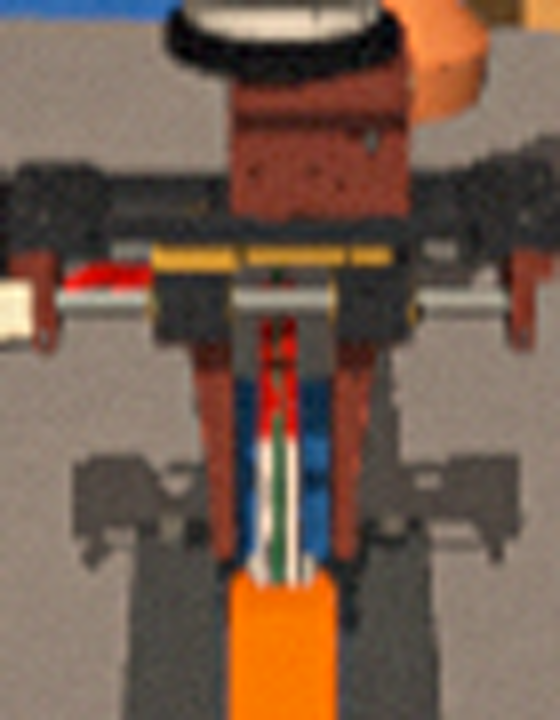

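```bash
python3 -m creep '{"linear":[[0,0,0.015],[0,0,0.035],[0,0,0.06],[0,0,0.09],[0,0.03,0.12],[0,0.07,0.14],[0,0.11,0.14],[0,0.15,0.14]],"twist":[[0,0,0],[0,0,0],[0,0,0],[0,0,0],[0,0,0],[0,0,0],[0,0,0],[0,0,0]],"grip":[0.35,0.35,0.35,0.35,0.35,0.35,0.35,0.35]}'; python3 -m creep '{"linear":[[0,0.04,0],[0,0.08,0],[0,0.12,0],[0,0.16,0]],"twist":[[0,0,0],[0,0,0],[0,0,0],[0,0,0]],"grip":[0.35,0.35,0.35,0.35]}';python3 - <<'E'
from h import *
t=snap('top','top18');s=snap('side','side18')
print(q(t))
def z(f,x0,y0,x1,y1,k,fn):
    im=cv2.resize(f['pixels'][y0:y1,x0:x1,::-1],None,fx=k,fy=k,interpolation=cv2.INTER_CUBIC);cv2.imwrite('pics/'+fn,im)
z(t,360,175,490,245,6,'a18t.png'); z(s,225,75,325,190,7,'a18s.png')
E
```

```text
clock: 16.85
tool_pos: [0.546, -0.0678, 0.2148]
tool_rot: [3.138, -0.006, 1.658]
ft_force: [0.8, 0.1, -0.6]
gripper_width: 0.0308
clock: 17.25
tool_pos: [0.5454, 0.0923, 0.2139]
tool_rot: [3.14, -0.007, 1.659]
ft_force: [0.7, -0.3, 0.0]
gripper_width: 0.0309
(nan, 0, 268)h.py:34: RuntimeWarning: Mean of empty slice.
  y,x=np.nonzero(m);return plane(f,[[x.mean(),y.mean()]],.07)[0],len(x)
  ret = ret.dtype.type(ret / rcount)
```

View pics/a18t.png

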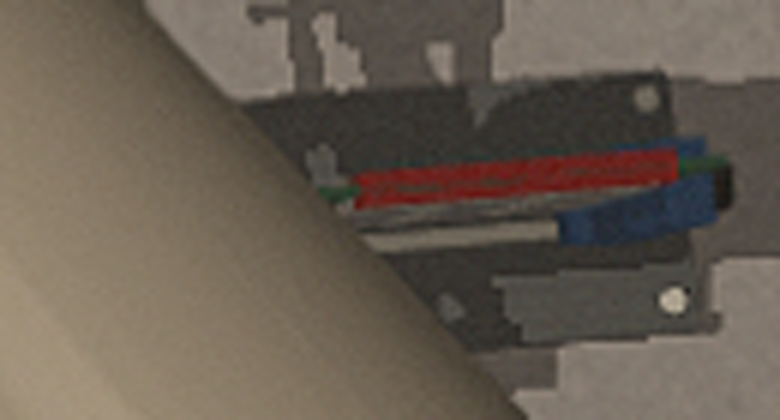

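View pics/a18s.png

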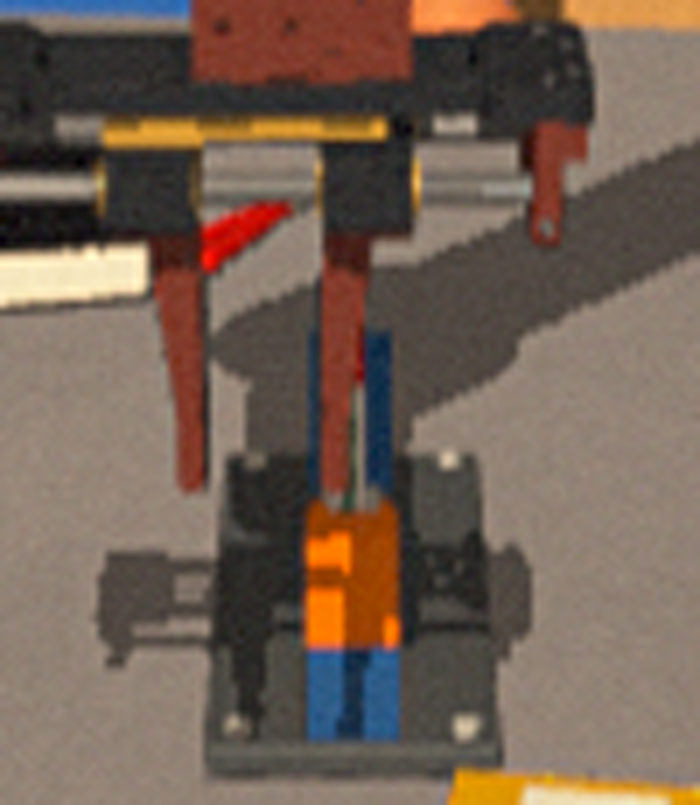

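```bash
python3 -m creep '{"linear":[[-0.005,0.04,0.02],[-0.01,0.08,0.04],[-0.02,0.12,0.06],[-0.03,0.16,0.07]],"twist":[[0,0,0],[0,0,0],[0,0,0],[0,0,0]],"grip":[0.35,0.35,0.35,0.35]}';python3 - <<'E'
from h import *
t=snap('top','top19');s=snap('side','side19')
print(q(t))
def z(f,x0,y0,x1,y1,k,fn):
    im=cv2.resize(f['pixels'][y0:y1,x0:x1,::-1],None,fx=k,fy=k,interpolation=cv2.INTER_CUBIC);cv2.imwrite('pics/'+fn,im)
z(t,360,175,490,245,6,'a19t.png'); z(s,225,75,325,190,7,'a19s.png')
E
```

```text
clock: 17.75
tool_pos: [0.5158, 0.2521, 0.2855]
tool_rot: [3.138, -0.008, 1.658]
ft_force: [1.2, 0.6, 0.2]
gripper_width: 0.0308
(nan, 0, 268)h.py:34: RuntimeWarning: Mean of empty slice.
  y,x=np.nonzero(m);return plane(f,[[x.mean(),y.mean()]],.07)[0],len(x)
  ret = ret.dtype.type(ret / rcount)
```

View pics/a19t.png

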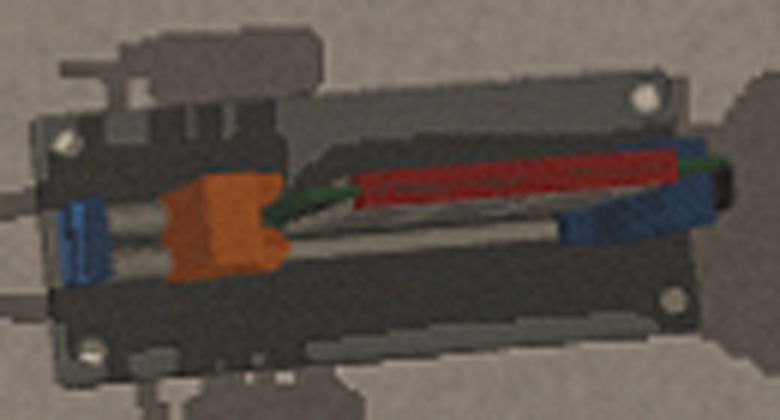

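View pics/a19s.png

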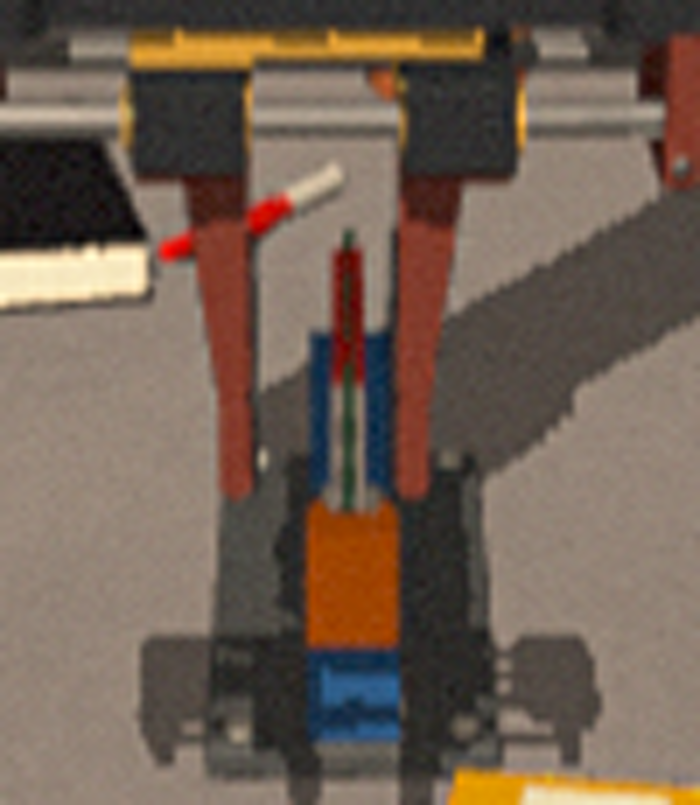

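```bash
python3 - <<'E'
from h import *
t=load('top19.npz');s=load('side19.npz')
A=lambda p:(np.array(p)+.5)/6-.5+np.array([360,175]); B=lambda p:(np.array(p)+.5)/7-.5+np.array([225,75])
p,e=tri(t,A((679,165)),s,B((348,249)));print("cap top -y end",p,e)
p,e=tri(t,A((729,163)),s,B((348,231)));print("board top -y end",p,e)
print("cap+y end", plane(t,[A((355,190))],.130), "cap -y end",plane(t,[A((679,165))],.13),"board -y",plane(t,[A((729,163))],.13))
a=plane(t,[A((355,190))],.130)[0];b=plane(t,[A((679,165))],.13)[0];print("cap len if level",np.linalg.norm(a-b), np.degrees(np.arctan2(b[0]-a[0],a[1]-b[1])))
ey=np.array([-.0837,.9965])
for sy in (-.2554,-.252,-.249):
  sx=.5492+(-.0837)*(sy+.2554)
  for tilt in (-3,0,3):
    th=np.radians(tilt)
    def W(y,z): # rotate about the -y bottom corner (+=+y end up)
        y0=y+.08;z0=z-.035
        yy=-.08+y0*np.cos(th)-z0*np.sin(th); zz=.035+y0*np.sin(th)+z0*np.cos(th)
        return [sx+ey[0]*yy,sy+ey[1]*yy,zz]
    P=[W(.06,.13),W(.06,.121),W(-.06,.13),W(-.08,.13)]
    print(sy,tilt,"top",((proj(t,P)+.5-[360,175])*6-.5).round(0).tolist(),"side",((proj(s,P)+.5-[225,75])*7-.5).round(0).tolist())
E
```

```text
cap top -y end [ 0.55504001 -0.31545897  0.12924286] 0.001744126978256789
board top -y end [ 0.5562343  -0.33447386  0.12979138] 0.002537288310934486
cap+y end [[ 0.54411132 -0.19257972  0.13      ]] cap -y end [[ 0.55404157 -0.31504104  0.13      ]] board -y [[ 0.55491907 -0.33431463  0.13      ]]
cap len if level 0.12286327411961637 4.63590803007414
-0.2554 -3 top [[343.0, 194.0], [336.0, 197.0], [665.0, 166.0], [718.0, 161.0]] side [[353.0, 386.0], [353.0, 407.0], [352.0, 255.0], [352.0, 235.0]]
-0.2554 0 top [[363.0, 190.0], [354.0, 193.0], [679.0, 165.0], [731.0, 160.0]] side [[353.0, 362.0], [353.0, 384.0], [352.0, 248.0], [352.0, 230.0]]
-0.2554 3 top [[384.0, 186.0], [374.0, 190.0], [693.0, 163.0], [744.0, 159.0]] side [[352.0, 339.0], [353.0, 362.0], [352.0, 241.0], [352.0, 226.0]]
-0.252 -3 top [[334.0, 194.0], [327.0, 198.0], [656.0, 167.0], [709.0, 162.0]] side [[353.0, 389.0], [353.0, 411.0], [352.0, 258.0], [352.0, 238.0]]
-0.252 0 top [[354.0, 191.0], [345.0, 194.0], [671.0, 165.0], [722.0, 161.0]] side [[353.0, 365.0], [353.0, 388.0], [352.0, 251.0], [352.0, 233.0]]
-0.252 3 top [[375.0, 187.0], [365.0, 190.0], [685.0, 164.0], [735.0, 160.0]] side [[352.0, 342.0], [353.0, 365.0], [352.0, 244.0], [352.0, 229.0]]
-0.249 -3 top [[326.0, 195.0], [319.0, 198.0], [648.0, 167.0], [701.0, 163.0]] side [[353.0, 392.0], [353.0, 414.0], [352.0, 261.0], [352.0, 241.0]]
-0.249 0 top [[346.0, 191.0], [337.0, 195.0], [663.0, 166.0], [714.0, 162.0]] side [[353.0, 369.0], [353.0, 391.0], [352.0, 253.0], [352.0, 236.0]]
-0.249 3 top [[367.0, 187.0], [357.0, 191.0], [677.0, 164.0], [727.0, 161.0]] side [[353.0, 345.0], [353.0, 368.0], [352.0, 247.0], [352.0, 232.0]]
```

The module stands upright. The cap's −y end triangulates to z = 0.129 and the board's −y top end to 0.130 (seated target 0.130), and both views fit a level module with its −y end at the fixed groove's back. I'll press lightly from above at two points, which seats it and checks the height of each end.

```bash
python3 -m creep '{"linear":[[0.002,-0.02,0],[0.004,-0.06,0],[0.007,-0.105,0],[0.01,-0.15,0],[0.013,-0.195,0],[0.016,-0.24,0],[0.019,-0.285,0],[0.022,-0.33,0]],"twist":[[0,0,0],[0,0,0],[0,0,0],[0,0,0],[0,0,0],[0,0,0],[0,0,0],[0,0,0]],"grip":[0.2,0,0,0,0,0,0,0]}'; python3 -m creep '{"linear":[[0.003,-0.045,0],[0.006,-0.09,-0.02],[0.008,-0.125,-0.05],[0.008,-0.142,-0.08],[0.008,-0.142,-0.105],[0.008,-0.142,-0.12],[0.008,-0.142,-0.135],[0.008,-0.142,-0.135]],"twist":[[0,0,0],[0,0,0],[0,0,0],[0,0,0],[0,0,0],[0,0,0],[0,0,0],[0,0,0]],"grip":[0,0,0,0,0,0,0,0]}'; python3 -c "
from h import *
s=snap('side','side20');crop(s,225,50,325,170,6,'a20s.png')"
```

```text
clock: 18.65
tool_pos: [0.537, -0.0824, 0.2833]
tool_rot: [3.14, -0.006, 1.658]
ft_force: [0.3, -0.3, 0.6]
gripper_width: 0.0006
clock: 19.45
tool_pos: [0.5447, -0.2208, 0.1464]
tool_rot: [-3.14, -0.008, 1.66]
ft_force: [-0.7, 0.4, -0.3]
gripper_width: 0.0005
```

View pics/a20s.png

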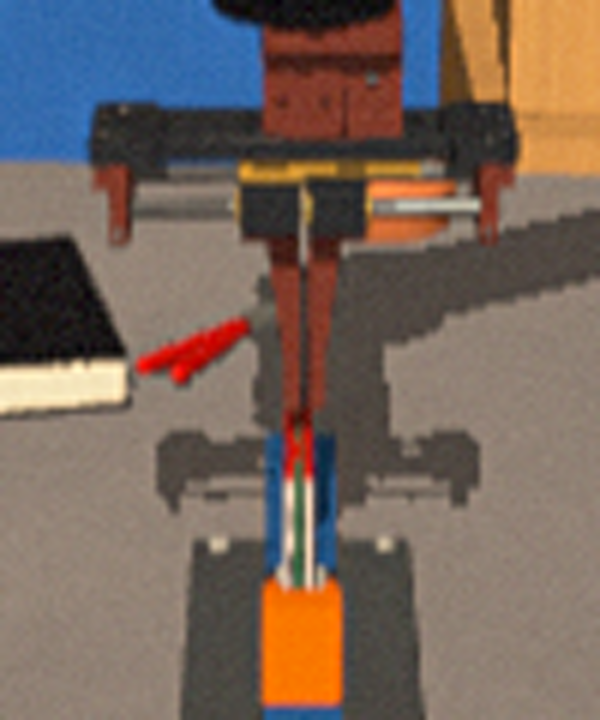

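```bash
python3 -m creep '{"linear":[[0.0015,0,-0.004],[0.0015,0,-0.008],[0.0015,0,-0.012],[0.0015,0,-0.0135],[0.0015,0,-0.015],[0.0015,0,-0.0165],[0.0015,0,-0.0165]],"twist":[[0,0,0],[0,0,0],[0,0,0],[0,0,0],[0,0,0],[0,0,0],[0,0,0]],"grip":[0,0,0,0,0,0,0]}'
```

```text
clock: 20.2
tool_pos: [0.547, -0.2214, 0.131]
tool_rot: [3.141, -0.007, 1.659]
ft_force: [-0.4, -0.1, 0.7]
gripper_width: 0.0003
```

```bash
python3 -m creep '{"linear":[[0,0,-0.001],[0,0,-0.002],[0,0,-0.003],[0,0,-0.003]],"twist":[[0,0,0],[0,0,0],[0,0,0],[0,0,0]],"grip":[0,0,0,0]}'
```

```text
clock: 20.6
tool_pos: [0.5487, -0.2214, 0.1303]
tool_rot: [3.138, -0.006, 1.659]
ft_force: [-1.9, 0.3, 11.7]
gripper_width: 0.0006
```

```bash
python3 -m creep '{"linear":[[0,0,-0.001],[0,0,-0.002],[0,0,-0.002]],"twist":[[0,0,0],[0,0,0],[0,0,0]],"grip":[0,0,0]}';python3 -m creep '{"linear":[[0,0,0.005],[0,0,0.015],[0.003,-0.03,0.015],[0.0045,-0.069,0.015],[0.0045,-0.069,0.012],[0.0045,-0.069,0.006],[0.0045,-0.069,0.004],[0.0045,-0.069,0.003]],"twist":[[0,0,0],[0,0,0],[0,0,0],[0,0,0],[0,0,0],[0,0,0],[0,0,0],[0,0,0]],"grip":[0,0,0,0,0,0,0,0]}';python3 -m creep '{"linear":[[0,0,-0.001],[0,0,-0.002],[0,0,-0.003],[0,0,-0.003]],"twist":[[0,0,0],[0,0,0],[0,0,0],[0,0,0]],"grip":[0,0,0,0]}'
```

```text
clock: 20.9
tool_pos: [0.5494, -0.2214, 0.1301]
tool_rot: [3.136, -0.005, 1.659]
ft_force: [-5.5, 2.1, 24.9]
gripper_width: 0.0002
clock: 21.7
tool_pos: [0.5516, -0.2901, 0.1303]
tool_rot: [3.141, -0.006, 1.66]
ft_force: [-4.9, -1.9, 14.9]
gripper_width: 0.0009
clock: 22.1
tool_pos: [0.5534, -0.29, 0.1302]
tool_rot: [3.138, -0.004, 1.66]
ft_force: [-6.8, -0.2, 23.9]
gripper_width: 0.0002
```

Both presses stopped at z ≈ 0.130 (24–25 N), so both ends are home. Retreating for the final look.

```bash
python3 -m creep '{"linear":[[0,0,0.01],[0,0,0.04],[0,0,0.08],[0,0,0.12],[0,0.03,0.15],[0,0.07,0.16],[0,0.11,0.16],[0,0.15,0.16]],"twist":[[0,0,0],[0,0,0],[0,0,0],[0,0,0],[0,0,0],[0,0,0],[0,0,0],[0,0,0]],"grip":[0,0,0,0,0,0,0,0]}'; python3 -m creep '{"linear":[[0,0.045,0],[0,0.09,0],[0,0.135,0.01],[-0.01,0.18,0.02],[-0.01,0.225,0.03],[-0.02,0.27,0.04],[-0.02,0.315,0.05],[-0.02,0.36,0.06]],"twist":[[0,0,0],[0,0,0],[0,0,0],[0,0,0],[0,0,0],[0,0,0],[0,0,0],[0,0,0]],"grip":[0,0,0,0,0,0,0,0]}';python3 - <<'E'
from h import *
t=snap('top','top21');s=snap('side','side21')
def z(f,x0,y0,x1,y1,k,fn):
    im=cv2.resize(f['pixels'][y0:y1,x0:x1,::-1],None,fx=k,fy=k,interpolation=cv2.INTER_CUBIC);cv2.imwrite('pics/'+fn,im)
z(t,360,175,490,245,6,'a21t.png'); z(s,225,90,325,190,7,'a21s.png')
E
```

```text
clock: 22.9
tool_pos: [0.5513, -0.1373, 0.2865]
tool_rot: [3.14, -0.007, 1.661]
ft_force: [0.0, 1.2, -0.2]
gripper_width: 0.0003
clock: 23.7
tool_pos: [0.5298, 0.2224, 0.3465]
tool_rot: [3.141, -0.007, 1.661]
ft_force: [1.6, -1.2, -0.9]
gripper_width: 0.0004
```

View pics/a21t.png

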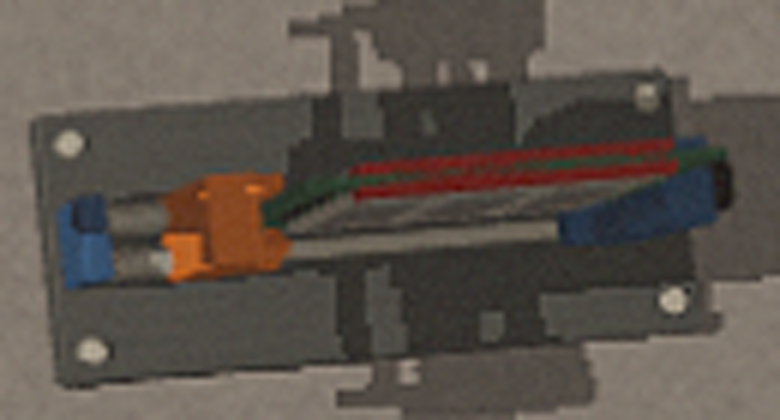

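View pics/a21s.png

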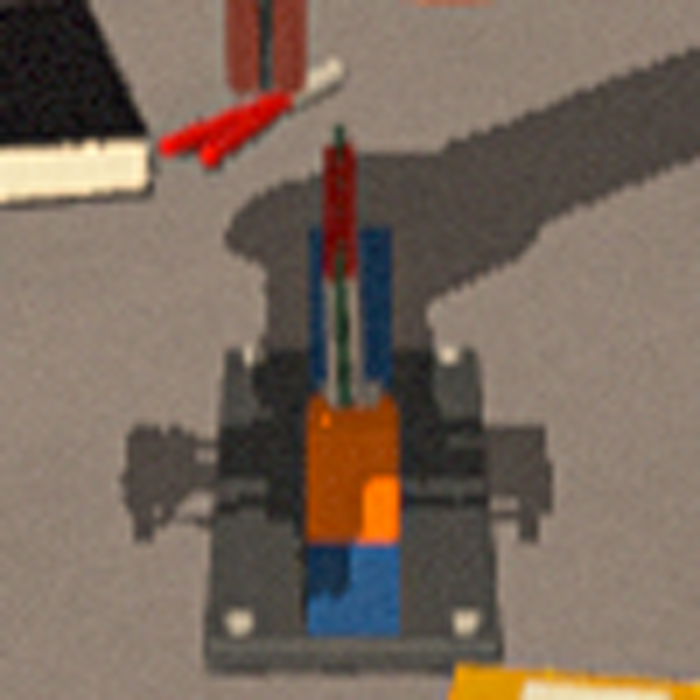

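View pics/top21.png

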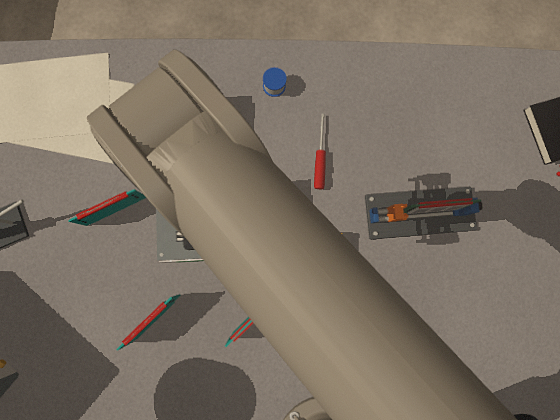

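View pics/side21.png

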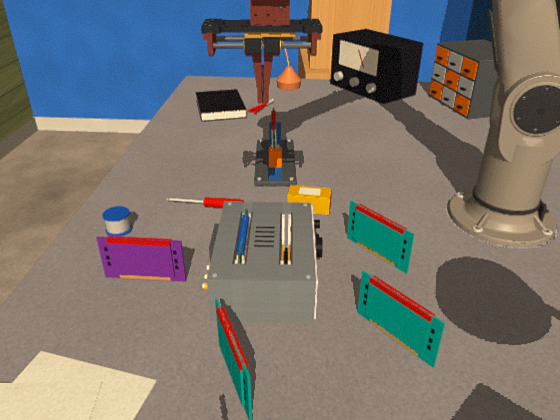

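```bash
python3 - <<'E'
from h import *
ey=np.array([-.0837,.9965])
def green(f,r):  # green-ish board centre column at a row; 
    a=f["pixels"][r,255:295].astype(float); g=a[:,1]-a[:,0]; w=np.clip(g,0,None)*(g>5); 
    return (w*np.arange(255,295)).sum()/w.sum() if w.sum()>0 else np.nan
for n in ("side19","side21"):
    f=load(n+".npz")
    print(n,"green cols",[(r,round(green(f,r),1)) for r in range(106,150,3)])
    def red(r):
        a=f["pixels"][r,255:295].astype(float); m=(a[:,0]>2.2*a[:,1])&(a[:,0]>80); i=np.arange(255,295)[m]; return (i.min(),i.max(),round(i.mean(),2)) if m.any() else None
    print("red",[(r,red(r)) for r in range(110,132,4)])
# expected cols for vertical line sets along module, x=0
f=load("side21.npz")
for xo in (-.002,0,.002):
  P=[[.549+.9965*xo+ey[0]*y,-.255+ey[1]*y,z] for y,z in ((-.08,.13),(-.06,.13),(.06,.13),(.08,.13),(.08,.1),(.08,.08))]
  print(xo,proj(f,P).round(1).tolist())
E
```

```text
side19 green cols [(106, nan), (109, np.float64(274.0)), (112, nan), (115, nan), (118, nan), (121, nan), (124, np.float64(274.6)), (127, np.float64(274.5)), (130, np.float64(274.7)), (133, np.float64(274.7)), (136, np.float64(274.5)), (139, np.float64(274.7)), (142, np.float64(274.7)), (145, np.float64(275.1)), (148, np.float64(288.0))]
red [(110, (np.int64(256), np.int64(288), np.float64(273.29))), (114, (np.int64(256), np.int64(287), np.float64(273.3))), (118, (np.int64(255), np.int64(287), np.float64(275.9))), (122, (np.int64(256), np.int64(283), np.float64(268.71))), (126, (np.int64(256), np.int64(284), np.float64(270.78))), (130, (np.int64(257), np.int64(285), np.float64(276.75)))]
side21 green cols [(106, nan), (109, np.float64(273.0)), (112, nan), (115, nan), (118, nan), (121, nan), (124, np.float64(275.2)), (127, np.float64(276.0)), (130, np.float64(275.9)), (133, np.float64(275.6)), (136, np.float64(274.9)), (139, np.float64(275.3)), (142, np.float64(275.4)), (145, np.float64(273.6)), (148, nan)]
red [(110, (np.int64(255), np.int64(259), np.float64(257.0))), (114, (np.int64(271), np.int64(275), np.float64(273.0))), (118, (np.int64(271), np.int64(275), np.float64(273.0))), (122, (np.int64(271), np.int64(275), np.float64(273.0))), (126, (np.int64(271), np.int64(275), np.float64(273.0))), (130, None)]
-0.002 [[275.6, 107.6], [275.6, 110.0], [275.8, 126.4], [275.8, 129.3], [275.8, 140.1], [275.8, 147.1]]
0 [[274.9, 107.5], [274.9, 110.0], [275.0, 126.3], [275.0, 129.3], [275.0, 140.0], [275.1, 147.1]]
0.002 [[274.2, 107.5], [274.2, 110.0], [274.2, 126.3], [274.2, 129.3], [274.3, 140.0], [274.3, 147.0]]
```

The module now leans about 2–3° towards +x: in the side view the top of its cap is at column 273.0 against 274.6 before, so the off-centre press tilted it within the groove's play. I'll straighten it by closing the upright fingers on the can and letting go, without lifting.

```bash
python3 -m creep '{"linear":[[0.002,-0.02,0],[0.004,-0.06,0],[0.006,-0.105,0],[0.008,-0.15,0],[0.01,-0.195,0],[0.012,-0.24,0],[0.014,-0.285,0],[0.016,-0.33,0]],"twist":[[0,0,0],[0,0,0],[0,0,0],[0,0,0],[0,0,0],[0,0,0],[0,0,0],[0,0,0]],"grip":[0.4,0.4,0.4,0.4,0.4,0.4,0.4,0.4]}'; python3 -m creep '{"linear":[[0.001,-0.04,0],[0.002,-0.08,-0.02],[0.003,-0.115,-0.05],[0.004,-0.14,-0.09],[0.004,-0.148,-0.13],[0.004,-0.148,-0.17],[0.004,-0.148,-0.19],[0.004,-0.148,-0.19]],"twist":[[0,0,-0.003],[0,0,-0.003],[0,0,-0.003],[0,0,-0.003],[0,0,-0.003],[0,0,-0.003],[0,0,-0.003],[0,0,-0.003]],"grip":[0.4,0.4,0.4,0.4,0.4,0.4,0.4,0.4]}'; python3 -c "
from h import *
s=snap('side','side22');crop(s,225,50,325,170,6,'a22s.png')"
```

```text
clock: 24.6
tool_pos: [0.5466, -0.1116, 0.3458]
tool_rot: [3.141, -0.007, 1.66]
ft_force: [-0.3, 0.2, 0.0]
gripper_width: 0.0353
clock: 25.4
tool_pos: [0.5487, -0.257, 0.1525]
tool_rot: [-3.136, -0.011, 1.657]
ft_force: [-0.6, 0.2, -0.5]
gripper_width: 0.0351
```

View pics/a22s.png

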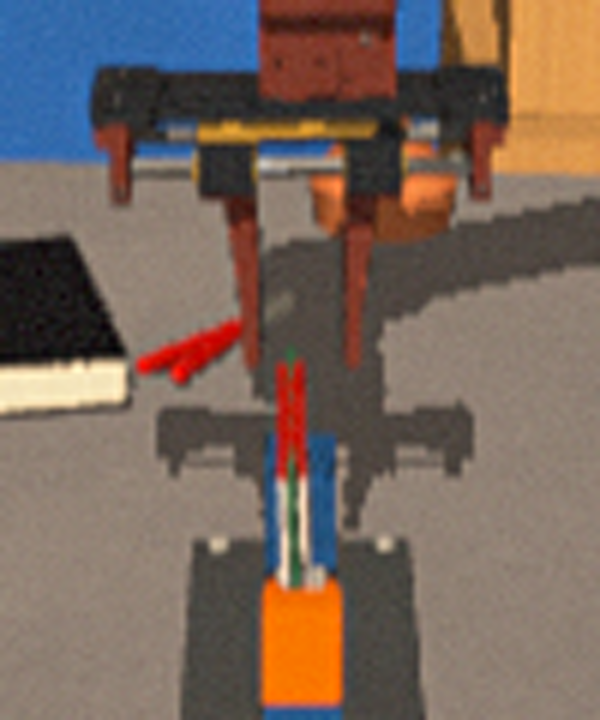

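```bash
python3 -m creep '{"linear":[[0,0.001,-0.02],[0,0.002,-0.04],[0,0.002,-0.055],[0,0.002,-0.066],[0,0.002,-0.068],[0,0.002,-0.068],[0,0.002,-0.068],[0,0.002,-0.068]],"twist":[[0,0,0],[0,0,0],[0,0,0],[0,0,0],[0,0,0],[0,0,0],[0,0,0],[0,0,0]],"grip":[0.4,0.4,0.4,0.4,0.4,0.3,0.2,0]}';python3 -m creep '{"linear":[[0,0,0],[0,0,0],[0,0,0],[0,0,0]],"twist":[[0,0,0],[0,0,0],[0,0,0],[0,0,0]],"grip":[0,0,0,0]}'; python3 -c "
from h import *
s=snap('side','side23');crop(s,225,60,325,180,6,'a23s.png')"
```

```text
clock: 26.25
tool_pos: [0.5522, -0.2566, 0.089]
tool_rot: [3.139, -0.006, 1.656]
ft_force: [1.8, 0.6, 1.5]
gripper_width: 0.0144
clock: 26.65
tool_pos: [0.5513, -0.2566, 0.0888]
tool_rot: [3.141, -0.006, 1.655]
ft_force: [-2.5, 0.6, 6.0]
gripper_width: 0.0119
```

View pics/a23s.png

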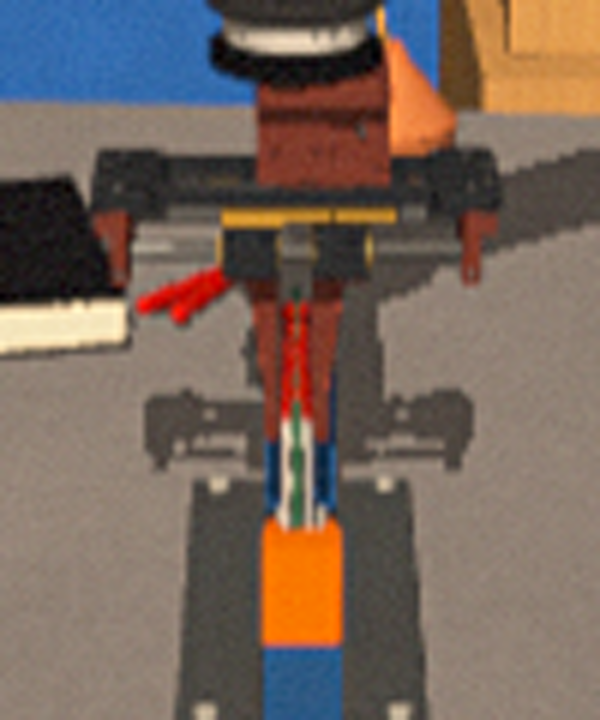

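```bash
python3 -m creep '{"linear":[[-0.001,0,0],[-0.002,0,0],[-0.002,0,0],[-0.002,0,0]],"twist":[[0,0,0],[0,0,0],[0,0,0],[0,0,0]],"grip":[0,0,0,0]}';python3 -m creep '{"linear":[[0,0,0],[0,0,0],[0,0,0],[0,0,0]],"twist":[[0,0,0],[0,0,0],[0,0,0],[0,0,0]],"grip":[0.15,0.2,0.3,0.35]}'; python3 -c "
from h import *
s=snap('side','side24');crop(s,225,60,325,180,6,'a24s.png')"
```

```text
clock: 27.1
tool_pos: [0.551, -0.2567, 0.0888]
tool_rot: [3.138, -0.006, 1.656]
ft_force: [2.9, -0.7, 2.9]
gripper_width: 0.0118
clock: 27.5
tool_pos: [0.5484, -0.2562, 0.0874]
tool_rot: [-3.14, -0.008, 1.656]
ft_force: [-0.5, 0.8, 0.5]
gripper_width: 0.0296
```

View pics/a24s.png

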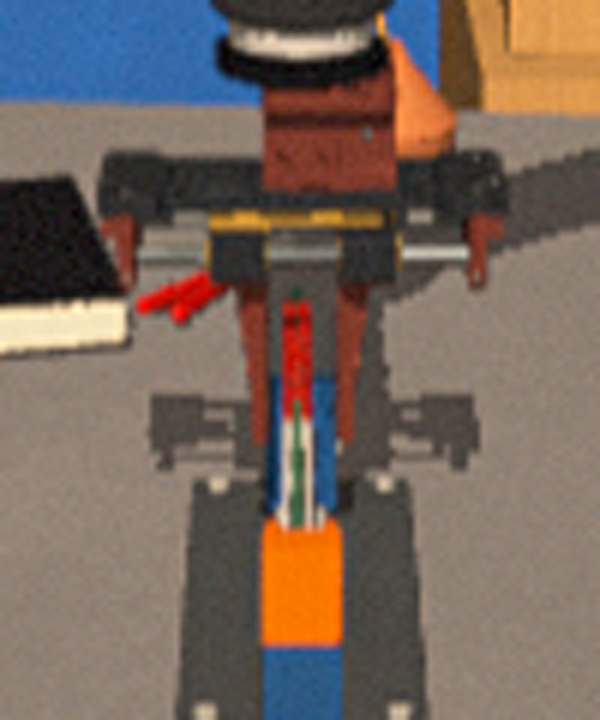

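```bash
python3 -m creep '{"linear":[[0,0,0.015],[0,0,0.04],[0,0,0.075],[0,0,0.115],[0,0,0.155],[0,0.03,0.18],[0,0.07,0.2],[0,0.115,0.2]],"twist":[[0,0,0],[0,0,0],[0,0,0],[0,0,0],[0,0,0],[0,0,0],[0,0,0],[0,0,0]],"grip":[0.35,0.35,0.35,0.35,0.35,0.35,0.35,0.35]}'; python3 -m creep '{"linear":[[0,0.045,0],[0,0.09,0],[0,0.135,0.01],[-0.01,0.18,0.02],[-0.01,0.225,0.03],[-0.02,0.27,0.04],[-0.02,0.315,0.05],[-0.02,0.36,0.06]],"twist":[[0,0,0],[0,0,0],[0,0,0],[0,0,0],[0,0,0],[0,0,0],[0,0,0],[0,0,0]],"grip":[0.35,0.35,0.35,0.35,0.35,0.35,0.35,0.35]}';python3 - <<'E'
from h import *
t=snap('top','top25');s=snap('side','side25')
def z(f,x0,y0,x1,y1,k,fn):
    im=cv2.resize(f['pixels'][y0:y1,x0:x1,::-1],None,fx=k,fy=k,interpolation=cv2.INTER_CUBIC);cv2.imwrite('pics/'+fn,im)
z(t,360,175,490,245,6,'a25t.png'); z(s,225,90,325,190,7,'a25s.png')
E
```

```text
clock: 28.35
tool_pos: [0.551, -0.141, 0.2925]
tool_rot: [3.135, -0.005, 1.653]
ft_force: [0.6, 0.6, 0.2]
gripper_width: 0.031
clock: 29.15
tool_pos: [0.5288, 0.2203, 0.3499]
tool_rot: [3.14, -0.006, 1.656]
ft_force: [1.2, -0.3, -0.7]
gripper_width: 0.0305
```

View pics/a25t.png

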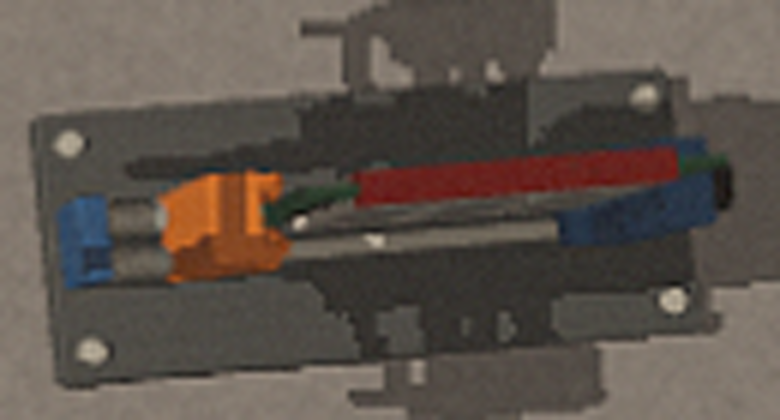

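View pics/a25s.png

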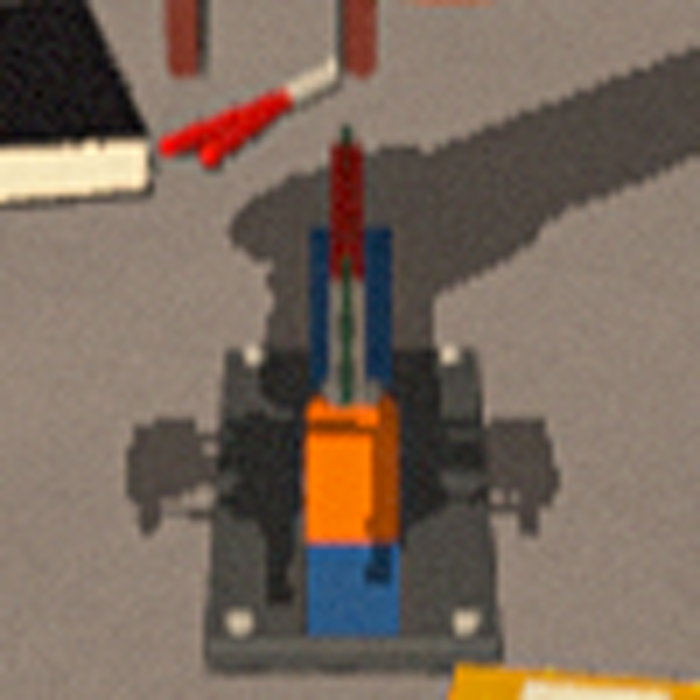

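```bash
python3 - <<'E'
from h import *
t0=load('top0.npz');t=load('top25.npz');s0=load('side0.npz');s=load('side25.npz')
A=lambda p:(np.array(p)+.5)/6-.5+np.array([360,175])
a=plane(t0,[(411.6,202.7),(412.6,216.6)],.078).mean(0);b=plane(t,[A((283,177)),A((290,248))],.078).mean(0);print("jaw mm",np.linalg.norm(b-a)*1e3)
def cen(f,fn,roi):
    x0,y0,x1,y1=roi;a=f["pixels"][y0:y1,x0:x1].astype(int);m=fn(a[...,0],a[...,1],a[...,2]);y,x=np.nonzero(m);return (x.mean()+x0).round(1),(y.mean()+y0).round(1),len(x)
for nm,fn,roi in (("blue cap",lambda r,g,b:(b>100)&(b>1.5*r),(225,205,260,270)),("screwdriver",lambda r,g,b:(r>120)&(g<60),(195,190,245,212)),("carton",lambda r,g,b:(r>150)&(g>100)&(b<80),(280,180,340,220))):
    print(nm,cen(s0,fn,roi),cen(s,fn,roi))
from bench import arm
arm.close_job()
E
```

```text
jaw mm 11.214225078641089
blue cap (np.float64(242.3), np.float64(233.5), 246) (np.float64(242.3), np.float64(233.5), 247)
screwdriver (np.float64(216.7), np.float64(201.6), 218) (np.float64(216.8), np.float64(201.7), 220)
carton (np.float64(311.0), np.float64(198.5), 735) (np.float64(311.1), np.float64(198.4), 727)
the job is handed in; nothing more can be done
```

The red-capped module is mounted in the sprung-jaw holder and standing on its own. I handed the job in at about 29 s; no verdict is reported.

I drew it about 45 mm out of the chassis, let go and gripped it again lower down, then lifted it clear. I carried it over and went in tilted, its +y end pushing the orange jaw back. Then I levelled it, lowered it onto the ledges, released it and pressed it home.

**Last checks:**
- **Height:** pressing at two points, one towards each end, stopped at z ≈ 0.130 m (seated cap height 0.130). The camera gave 0.129 to 0.130 before the press, and the cap sat at the same image rows in the final view.
- **Upright:** the press left the module leaning 2–3°. I straightened it with the fingers, and it looked vertical in the final side view.
- **Orange jaw travel:** the two estimates disagree and bracket the 10 mm expected. I got 8.7 mm from the colour centroid just after release and 11.2 mm from the edges at the end. My edge picking is good to about 1–2 mm.
- **Other things:** the blue module, screwdriver and carton are unmoved in the side view, within 0.1 px.
- **Slip:** the module slid about 4 mm in the fingers while pushing the jaw, and the later steps made up for it.

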